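# Change the label-reading station over from boxes to rolls

## Robot

A 6-joint arm with a two-finger parallel gripper is mounted at the origin on a cart in front of the work surface, level with it; the furniture and walls round the work are solid. World frame = base frame: x ahead of the robot, y to its left, z up, the work surface at z = 0. Lengths are in m, angles in degrees, forces in N, time in s.
With the tool pointing down it reaches from about 0.375 to 0.9 m from the base axis. Payload 3.1 kg.
Tool frame: the origin (TCP) lies on the centre line of the jaws, within the pads' length; the fingertips stand 14 mm ahead of it and the grasp point (between the pads) lies 5 mm behind it (bot.tips_ahead is the distance from the TCP to the fingertips, in m); z points along the fingers, y is the line along which they close (so a half turn about z gives the same grasp; the last joint's range is limited). The gripper opens to 87 mm and grips with 3 to 60 N. Pads are 19 mm wide; open, the fingers measure 117 mm over their backs; the gripper's body (75 mm by 190 mm) begins 51 mm behind the grasp point.
Start: joints at [-10.227, 30.224, 82.088, -0, 67.689, -10.227], TCP at [0.625, 0, 0.209] pointing down, gripper open.
Joint ranges: [-176.69, 176.69], [-43.24, 126.21], [12.49, 139.97], [-82, 262], [0, 151.66], [-163.58, 163.58]. Speed limits (degrees/s): [159.86, 159.86, 180, 180, 180, 180].

## Interface

Orientations are given as a 3x3 rotation matrix whose columns are the frame's x, y, z axes.
In Python, from rig import bot gives the robot as it stands.
- The arm moves only by the tool play_rows, never from a script. Its argument "moves" is a list that holds one entry, the list of rows, each a list of 6 numbers: the shift along the tool's x, y, z in mm, then the turn, a rotation vector about the tool's x, y, z in rad. A call has 1 to 5 rows; each row shifts and turns the commanded pose from where the row before left it, along the tool's axes as they then stand; what a row does not reach is not made up. A row lasts 1/10 s, in which the tool goes at most 50 mm and 8.59 degrees, less where a joint would pass 70% of its speed; a pose out of reach is approached as far as the arm can. A call with a gripper value outside its range is refused whole. "fingers" is the opening, from -1 (shut) to 1 (fully open), set as the call begins (left out, the last holds). The fingers move at their own pace and stop on an object; the grip force is fixed at half the most. Time passes only in rows, so rows that do not move let the fingers close. It gives the time, the measured TCP pose, the force, the opening and the grip force at its end, in the units of the state.
- bot.read_state(): the state, without advancing time (a new reading comes with each control period).
- bot.capture(name): name is "scene" or "side" or "wrist"; returns a dict with "image" (480x640x3 uint8, blue, green, red), "fx", "fy", "cx", "cy" (pixels), "distortion" ([k1, k2, p1, p2, k3] as OpenCV has them; the pictures are not rectified), "R" (3x3) and "t" (3): a world point X has camera coordinates R X + t. Camera axes: x right, y down, z forward; pixel columns grow to the right and rows downward; lengths in m; the calibration is good to about 2 mm. A picture is of the moment at which its call begins. There is no depth.
- bot.hand_in(): hands the job in; it is judged then, once.
Trained networks look in a picture, given as the dict that the camera call returned (one of the last four; its "shot" number tells which), for a name from the list of things; names that differ only in an ending like _2 or _b are one class to them, and where a whole thing is asked for, a point or a joint stands for the part that bears it (a point fixed in the world has none). Each returns a list of dicts, best first, with "confidence" (0 to 1); they miss things now and then, are a little off and sometimes report something else, mostly with a low value. They report only what shows in the picture. A call takes as long as a camera call. They do not tell look-alikes from the thing itself.
- bot.search_frame(picture, query): "centre" ([column, row] in pixels, amid what is visible of it).
- bot.silhouettes(picture, query): "pixels" (480x640 bool, what is visible of it) and "centre" ([column, row] in pixels, amid what is visible of it).
- bot.pinpoint(picture, query): "centre" ([column, row] in pixels: a listed point, or the origin of a listed thing).
The state is a dict: "time_s": time; "joint_positions": joint angles; "qvel": joint speeds; "tau": joint torques, N m; "position": TCP position; "tcp_rot": TCP orientation; "force": force on the tool from outside, world axes, zero at the start; "moment": the same for the moment, N m; "opening": opening from 0.0 (shut) to 1.0 (fully open); "grasp_force": force on a finger pad.
Only numpy, scipy, OpenCV 4.12 (cv2) and the standard library are available. Lean on these libraries where they do the work, as an engineer would, in place of code of your own. Each camera call takes 0.05 s, during which the arm holds its last target. There are 200 camera calls.

## Task

Change the reading station over from boxes to label rolls: swing the reader arm well clear to the right, raise the clear dust cover until it stands upright on its hinge pins, lift it off them and lay it flat on the bench beside the station. Lift the blue nest out, turn it half a turn so that its three wells come to the arm side, seat it fully home in the housing, and stand each label roll from the front of the bench (not the spare ones behind, under the shelf) in a well of its own. Last, swing the reader arm back in against its stop over the wells; leave the other things on the bench where they are.

Things in the scene. Friction and masses are not known exactly. Their poses are not given: they have to be found in the camera images.
- station: Fixed grey station. Origin: bench top, centre of the housing; x away from the robot, y left. Housing: open tray, inside 180 (x) x 171 (y) mm, walls 5, rim 30 and floor 4 mm above the bench; a yellow strip on its right (-y) arm-side wall. Dark base plate 4 mm thick: x +-98, y -98 to +118, and a foot x 72 to 152, y -143 to -53 for the arm's 22 mm post at x 120, y -105.
- hinge_line (a point): Middle of the hinge line, at (0, +104, +38) mm in the station's frame; it runs along the station's x. Two steel pins 6 mm thick lie on it at x = -55 and +55, each held between two small grey plates that reach y = +111 and 44 mm above the bench. Behind it the shelf's blue posts stand on the bench at x = 645, y = 60 and y = 420 mm from the robot's base, 320 mm high: keep the hand clear of them.
- reader_arm (a joint): Angle of the reader arm about its post (rad): 0 at its stop, head over the right half of the housing; grows as it swings outward to the right (anticlockwise from above) to 1.9; about 1.7 is well clear. It stays where it is left; 1.5 N at the knob moves it. Arm and head, underside 92 mm above the bench, pass 7 mm over the closed cover and keep it from opening.
- reader_pivot (a point): On the post's axis at the height of the knob: x = +120, y = -105, z = 142 mm in the station's frame.
- reader_knob (a point): Middle of the upright yellow knob, 20 mm thick, on top of the black reader head (44 x 42 x 34 mm, its top 16 mm below this point; the knob's top is 14 mm above it), 113 mm from the post's axis, 142 mm above the bench. Pinch the knob from above from any side.
- cover: Clear dust cover, aluminium edges, loose, 0.32 kg: 188 x 179 x 55 mm, walls 3 mm, open below. Origin: centre of its open underside, z through its top. Starts on the housing's rim, axes along the station's. Hooked on the pins on its +y (left) side, black bar handle on its -y (right) side. Nothing holds it open: let go, it falls. Laid flat open side down, this origin is on the bench.
- cover_bar (a point): Middle of the cover's round bar handle, 10 mm thick, 82 mm free length along the cover's x, 35 mm free between it and the cover's wall; at (0, -130, +38) mm in the cover's frame; closed, 68 mm above the bench; 236 mm from the hinge line. The bar turns between the fingers, so a hand pointing straight down can follow the whole quarter turn.
- cover_hinge (a point): Point of the cover that lies on the hinge line while it is on the pins: (0, +104, +8) mm in the cover's frame. Its two hooks are forks at x = -55 and +55, 19 mm wide, slot 8 mm, open towards the cover's +y, reaching 12 mm past the pin: the cover turns on the pins, and lifts straight off them only when upright (bar on top, forks pointing down).
- nest: Reversible blue nest, loose, 0.4 kg, 175 (x) x 166 (y) mm, sides 28 mm high, bottom edges chamfered 4 mm; fits the housing with 2.5 mm all round, rests on its floor 4 mm above the bench. Origin: centre of its underside, z up. Wells on its -y half, flat rubber bed on its +y half. Starts reversed (wells left); turned half a turn its axes agree with the station's.
- nest_handle (a point): Grip point of the nest's black handle bar, which runs along the nest's x through its middle: 104 mm long, 12 mm thick, 14 mm high, at (0, 0, +62) mm in the nest's frame, its top at +72; free below and on both sides down to +28.
- well_0 (a point): Centre of the floor of well 0, at (-57, -53, +14) mm in the nest's frame. Wells are 53 x 54 mm and 14 mm deep (walls up to +28). A roll standing in a well stands out 23 mm above the walls.
- well_1 (a point): Centre of the floor of well 1, at (0, -53, +14) mm in the nest's frame. Wells are 53 x 54 mm and 14 mm deep (walls up to +28). A roll standing in a well stands out 23 mm above the walls.
- well_2 (a point): Centre of the floor of well 2, at (57, -53, +14) mm in the nest's frame. Wells are 53 x 54 mm and 14 mm deep (walls up to +28). A roll standing in a well stands out 23 mm above the walls.
- label_roll_0: Label roll, cream, 42 mm diameter, 37 mm high, about 60 g, standing on its flat face on the bench, to the right or the left of the station; may be absent. Origin: centre of its underside, z up.
- label_roll_1: Label roll, black, 48 mm diameter, 37 mm high, about 60 g, standing on its flat face on the bench, to the right or the left of the station; may be absent. Origin: centre of its underside, z up.
- label_roll_3: Label roll, black, 48 mm diameter, 37 mm high, about 60 g, standing on its flat face on the bench, to the right or the left of the station; may be absent. Origin: centre of its underside, z up.
- small_box_1: Bystander: small kraft box 51 x 50 x 66 mm standing behind the station. Origin: centre of its underside.
- small_box_2: Bystander: small kraft box 51 x 50 x 66 mm standing behind the station. Origin: centre of its underside.
- tape_measure: Bystander: yellow tape measure 35 x 75 x 62 mm on the right. Origin: underside.
- stamp: Bystander: wooden-handled date stamp 26 x 50 x 68 mm on the right. Origin: underside.
- glue_bottle: Bystander: white glue bottle with red tip, 42 mm thick, 112 mm high, behind the arm on the right. Origin: centre of its underside.
- marker_blue: Bystander: white and blue marker, 138 mm long, lying at the front edge of the bench. Origin: underside.
There are look-alikes about, which are no part of the job. Leave any brown or pink look-alike of the label_roll_0 alone.

How it is judged (in metres and radians):
On the way, in this order (a step that is already met when the one before it is completed fails the run):
1. the reader arm is swung clear (beyond 1.3 rad) (value of joint reader_arm above 1.3 rad), for 0.2 s.
2. the cover stands upright (within about 15 degrees) on its hinge pins (angle between cover's own z axis and vertical between 1.31 and 1.83 rad and distance between cover_hinge and hinge_line below 0.014 m), for 0.1 s.
3. the cover lies flat on the bench, off the station ((angle between cover's own z axis and vertical below 0.12 rad or angle between cover's own z axis and vertical above 3.02 rad) and height (world z) of cover below 0.075 m and horizontal distance between cover and station above 0.2 m and linear speed of cover below 0.02 m/s), for 0.2 s.
4. the nest is lifted clear of the housing (z of nest in the frame of station above 0.035 m), for 0.1 s.
5. the nest is fully home again, turned by half a turn, wells on the arm side (z of nest in the frame of station below 0.008 m and horizontal distance between nest and station below 0.006 m and angle between the x axis of nest and the x axis of station, either way round below 0.06 rad and angle between nest's own z axis and vertical below 0.05 rad and y of well_1 in the frame of station below -0.04 m), for 0.2 s.
6. every roll stands in a well (y of label_roll_0 in the frame of nest between -0.064 and -0.042 m and x of label_roll_0 in the frame of nest between -0.072 and 0.072 m and z of label_roll_0 in the frame of nest between 0.01 and 0.018 m and angle between each of label_roll_0, label_roll_1, label_roll_3's own z axis and vertical below 0.12 rad and y of label_roll_1 in the frame of nest between -0.064 and -0.042 m and x of label_roll_1 in the frame of nest between -0.072 and 0.072 m and z of label_roll_1 in the frame of nest between 0.01 and 0.018 m and y of label_roll_3 in the frame of nest between -0.064 and -0.042 m and x of label_roll_3 in the frame of nest between -0.072 and 0.072 m and z of label_roll_3 in the frame of nest between 0.01 and 0.018 m), for 0.2 s.
At the end, for the whole second after the job is handed in: The cover lies flat on the bench, its middle over 200 mm from the housing's; the nest is fully home (4 mm in height, 6 mm off centre), wells on the arm side; every roll present stands on the floor of a well; the arm is back over the wells (below 0.1 rad); all at rest and let go (all of step 3 and all of step 5 and all of step 6 and value of joint reader_arm below 0.1 rad and linear speed of each of label_roll_0, label_roll_1, label_roll_3 below 0.02 m/s and velocity of joint reader_arm below 0.05 rad/s); the robot touches nothing.
It fails at once if a bystander (box, tape measure, stamp, glue bottle, marker) is moved by more than 30 mm (distance of any of small_box_1, small_box_2, tape_measure, stamp, glue_bottle, marker_blue from where it was at the start of the episode above 0.03 m).
Of label_roll_0, label_roll_1, label_roll_3 only 1 to 3 are there at a start; the rules pass over those that are not, and their reading is None.
At some moment in a run one of label_roll_0, label_roll_1, label_roll_3 may be knocked a few centimetres aside while the robot is not near it.
Once in a run the grip may slacken for a moment while it holds something.
It also fails if it takes over 210 s, if anything falls off the work surface, if the arm or the gripper's body presses on something with over 40 N, if the wrist force passes 120 N, or if a joint passes its speed limit or range.

## Working session

There is one attempt and no reset: what is moved stays moved. The work goes in short steps, Python scripts to look and compute and a tool call to move; the robot and the scene stay as the last step left them, time stands still between calls to the robot, and variables do not carry over. Pictures are saved under pics/ and viewed, at most 14 in all, crops included, and the job is handed in when it is done.

Besides the shell and the picture viewer there is one more tool, called after "Emit:" by a JSON object that holds its "method" and its "body", one argument or row to a line. play_rows: Moves the arm, as the interface text tells. Its arguments: {"type":"object","properties":{"moves":{"type":"array","items":{"type":"array","items":{"type":"array","items":{"type":"number"}}}},"fingers":{"type":"number"}},"required":["moves"]}

```bash
mkdir -p pics
cat > h.py <<'E'
import numpy as np, cv2
from rig import bot
def ray(p,uv):
    K=np.array([[p["fx"],0,p["cx"]],[0,p["fy"],p["cy"]],[0,0,1.]])
    n=cv2.undistortPoints(np.array([[uv]],float),K,np.array(p["distortion"],float))[0,0]
    R=np.array(p["R"]);t=np.array(p["t"])
    return -R.T@t, R.T@np.array([n[0],n[1],1])
def at(p,uv,z):
    c,d=ray(p,uv); return c+d*(z-c[2])/d[2]
def proj(p,X):
    K=np.array([[p["fx"],0,p["cx"]],[0,p["fy"],p["cy"]],[0,0,1.]])
    return cv2.projectPoints(np.array(X,float).reshape(-1,1,3),cv2.Rodrigues(np.array(p["R"]))[0],np.array(p["t"],float),K,np.array(p["distortion"],float))[0][:,0]
def tri(obs):
    A=np.zeros((3,3));b=np.zeros(3)
    for p,uv in obs:
        c,d=ray(p,uv);d=d/np.linalg.norm(d);M=np.eye(3)-np.outer(d,d);A+=M;b+=M@c
    return np.linalg.solve(A,b)
def st():
    s=bot.read_state();print(round(s["time_s"],2),np.round(s["position"],4),np.round(s["force"],1),round(s["opening"],3),round(s["grasp_force"],1));print(np.round(s["tcp_rot"],3).tolist());return s
E
python3 - <<'E'
from h import *
st()
P={n:bot.capture(n) for n in("scene","side")}
for n,p in P.items():
    cv2.imwrite(f"pics/{n}0.png",p["image"]); print(n,np.round(ray(p,(320,240))[0],3))
pts=["reader_knob","reader_pivot","cover_bar","hinge_line","nest_handle","station","cover","well_1"]
for q in pts:
    o=[]
    for n,p in P.items():
        r=bot.pinpoint(p,q)[:1]
        if r: o.append((p,r[0]["centre"])); print(q,n,np.round(r[0]["centre"],1),round(r[0]["confidence"],2))
    if len(o)==2:print("  tri",np.round(tri(o),4))
for q in["label_roll_0","label_roll_1","small_box_1","tape_measure","stamp","glue_bottle","marker_blue"]:
    for n,p in P.items():
        for r in bot.pinpoint(p,q)[:6]: print(q,n,np.round(r["centre"],1),round(r["confidence"],2),np.round(at(p,r["centre"],0)[:2],3))
E
```

```text
0.0 [6.242e-01 2.000e-04 2.082e-01] [-0.2  0.1  0.1] 1.002 0.0
[[0.0, 1.0, -0.002], [1.0, -0.0, 0.0], [0.0, -0.002, -1.0]]
scene [-0.398  0.614  0.592]
side [-0.247 -0.743  0.751]
reader_knob side [355.9 261. ] 0.69
reader_pivot side [394.1 249.1] 0.7
cover_bar side [377.7 298.1] 0.96
hinge_line scene [332.3 279.4] 0.87
nest_handle scene [329.6 280.7] 0.7
station side [344.1 244.8] 0.52
cover side [334.4 292.2] 0.87
label_roll_0 side [378.7 348.3] 0.94 [ 0.429 -0.323]
label_roll_0 side [408.2 336.4] 0.6 [ 0.512 -0.354]
label_roll_0 side [409.1 366.3] 0.56 [ 0.427 -0.41 ]
label_roll_0 side [420.4 313.3] 0.55 [ 0.611 -0.329]
label_roll_1 side [378.7 348.3] 0.94 [ 0.429 -0.323]
label_roll_1 side [408.2 336.4] 0.6 [ 0.512 -0.354]
label_roll_1 side [409.1 366.3] 0.56 [ 0.427 -0.41 ]
label_roll_1 side [420.4 313.3] 0.55 [ 0.611 -0.329]
small_box_1 scene [270.7 265.2] 0.77 [0.734 0.043]
small_box_1 scene [298.  257.1] 0.76 [ 0.737 -0.059]
small_box_1 side [344.9 243.1] 0.82 [0.766 0.056]
small_box_1 side [370.6 257.8] 0.63 [ 0.748 -0.064]
tape_measure scene [424.5 245.6] 0.5 [ 0.568 -0.461]
tape_measure side [456.1 344. ] 0.95 [ 0.566 -0.457]
stamp scene [421.8 244.8] 0.56 [ 0.578 -0.459]
stamp side [460.7 321.1] 0.81 [ 0.652 -0.426]
stamp side [411.  362.2] 0.56 [ 0.441 -0.406]
glue_bottle side [414.6 278.3] 0.95 [ 0.742 -0.231]
marker_blue scene [339.1 318.8] 0.62 [0.362 0.052]
marker_blue side [254.6 295.9] 0.62 [0.368 0.06 ]
```

View pics/scene0.png

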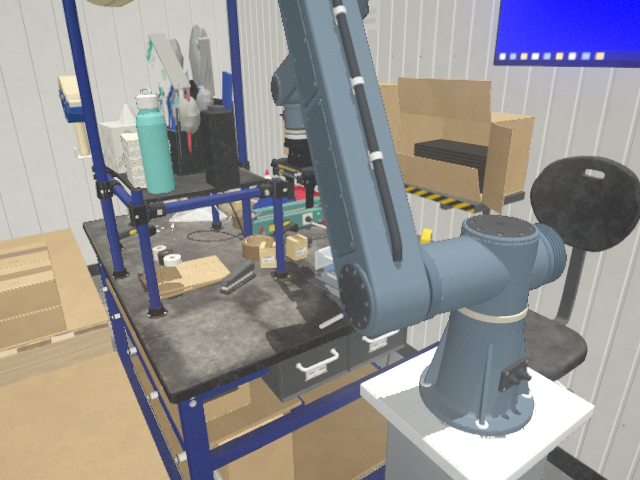

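View pics/side0.png

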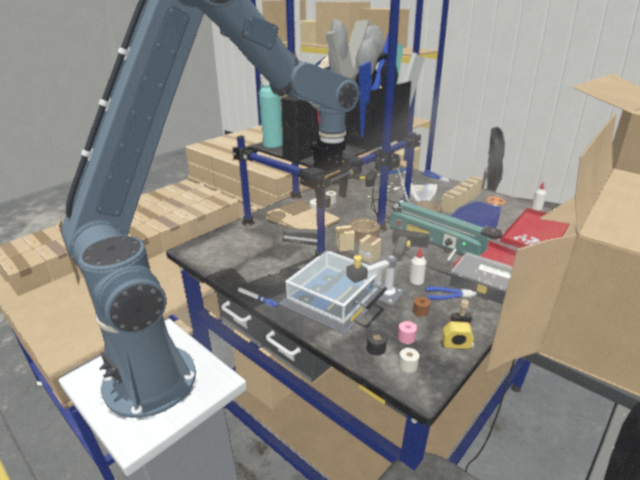

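The side view shows the station with its closed cover at about (335,287), and the knob at (357,262). Rolls: black (377,344), cream (409,360), pink (407,332) and brown (421,305). In the scene view the robot hides the station. I'll add a wrist view.

Run:
```python
from h import *
p=bot.capture("side"); w=bot.capture("wrist")
cv2.imwrite("pics/w0.png",w["image"]); print(np.round(ray(w,(320,240)),3))
for q,z in [("reader_knob",.142),("reader_pivot",.142),("cover_bar",.068),("cover",.03),("hinge_line",.038),("nest_handle",.066),("station",0),("cover_hinge",.038),("well_0",.018),("well_1",.018),("well_2",.018),("label_roll_0",0)]:
    for n,c in(("side",p),("wrist",w)):
        for r in bot.pinpoint(c,q)[:5 if 'roll' in q else 1]: print(q,n,np.round(r["centre"]),round(r["confidence"],2),np.round(at(c,r["centre"],z)[:2],4))
```

```text
[[ 0.625  0.076  0.384]
 [-0.01  -0.296 -0.956]]
reader_knob side [354. 260.] 0.56 [ 0.522 -0.169]
reader_pivot side [392. 247.] 0.63 [ 0.6435 -0.204 ]
reader_pivot wrist [428. 417.] 0.29 [ 0.6952 -0.1244]
cover_bar side [379. 302.] 0.7 [ 0.5044 -0.2655]
cover side [356. 263.] 0.71 [ 0.6571 -0.0761]
hinge_line wrist [159. 222.] 0.93 [ 0.486  -0.0147]
station side [255. 298.] 0.48 [0.36   0.0506]
cover_hinge side [301. 278.] 0.91 [ 0.4822 -0.0141]
well_0 wrist [455. 257.] 0.74 [ 0.7443 -0.0532]
well_1 wrist [455. 257.] 0.74 [ 0.7443 -0.0532]
well_2 wrist [455. 257.] 0.74 [ 0.7443 -0.0532]
label_roll_0 side [378. 351.] 0.84 [ 0.42   -0.3264]
label_roll_0 side [409. 363.] 0.82 [ 0.4354 -0.4053]
label_roll_0 side [420. 314.] 0.62 [ 0.6088 -0.3286]
```

View pics/w0.png

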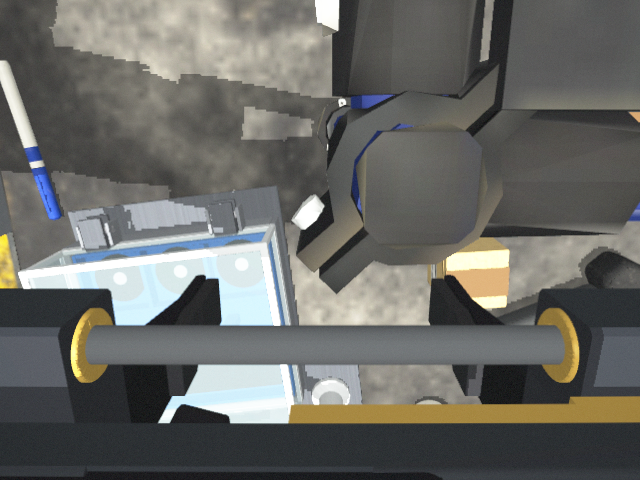

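The wrist view (up = world +y) shows the cover at lower left, the hinge plates at (97,230) and (222,213), the marker at (30,140) and a shelf post at upper right. The station is turned about +7°, with its centre near (0.50,-0.12). I'll move over it for a better look.

Emit:
{"method": "play_rows", "body": {
  "moves": [
    [[-34,-20,-14,0,0,0],[-34,-20,-14,0,0,0],[-34,-20,-14,0,0,0],[-34,-20,-14,0,0,0],[-34,-20,-14,0,0,0]]
  ]
}}

```text
time_s: 3.4
position: [0.5241, -0.1711, 0.2798]
tcp_rot: [[-0.0, 1.0, 0.0], [1.0, 0.0, -0.0], [-0.0, 0.0, -1.0]]
force: [0.1, -0.6, -0.4]
opening: 0.999
grasp_force: 0.0
```

```bash
cat > look.py <<'E'
from h import *
import sys
def look(tag,qs,cams=("scene","side","wrist"),save=()):
    st(); P={n:bot.capture(n) for n in cams}
    for n in save: cv2.imwrite(f"pics/{tag}_{n}.png",P[n]["image"])
    for q,z in qs:
        o=[]
        for n,c in P.items():
            for i,r in enumerate(bot.pinpoint(c,q)[:6 if 'roll' in q else 1]):
                print(q,n,np.round(r["centre"]),round(r["confidence"],2),np.round(at(c,r["centre"],z)[:2],4))
                if i==0 and r["confidence"]>.5:o.append((c,r["centre"]))
        if len(o)>1 and 'roll' not in q:print("   tri",np.round(tri(o),4))
    return P
E
python3 - <<'E'
from look import *
look("a",[("reader_knob",.142),("reader_pivot",.142),("cover_bar",.068),("cover",.03),("hinge_line",.038),("nest_handle",.066),("station",0),("cover_hinge",.038),("well_1",.018),("label_roll_0",0),("stamp",0),("tape_measure",0),("glue_bottle",0)],save=("wrist",))
E
```

```text
3.4 [ 0.5241 -0.1711  0.2798] [ 0.1 -0.6 -0.4] 0.999 0.0
[[-0.0, 1.0, 0.0], [1.0, 0.0, -0.0], [-0.0, 0.0, -1.0]]
reader_knob side [380. 352.] 0.45 [ 0.2949 -0.4087]
reader_knob wrist [324. 214.] 0.74 [ 0.5242 -0.1757]
reader_pivot side [390. 246.] 0.94 [ 0.6412 -0.1974]
reader_pivot wrist [464. 258.] 0.85 [ 0.6336 -0.2116]
   tri [ 0.6288 -0.2067  0.152 ]
cover_bar side [377. 299.] 0.68 [ 0.5103 -0.253 ]
cover_bar wrist [313. 268.] 0.66 [ 0.514  -0.2475]
   tri [ 0.5143 -0.2496  0.0638]
cover side [332. 294.] 0.96 [ 0.4871 -0.1239]
cover wrist [295. 129.] 0.95 [ 0.4973 -0.1175]
   tri [ 0.4962 -0.1173  0.0216]
hinge_line scene [334. 278.] 0.85 [ 0.4902 -0.0234]
hinge_line wrist [278.  12.] 0.78 [ 0.4851 -0.0161]
   tri [ 0.4847 -0.0179  0.042 ]
nest_handle side [378. 298.] 0.2 [ 0.5169 -0.2521]
station wrist [323. 214.] 0.71 [ 0.5235 -0.2104]
cover_hinge scene [334. 278.] 0.79 [ 0.4876 -0.0219]
cover_hinge side [301. 274.] 0.69 [ 0.4936 -0.0012]
   tri [ 0.4793 -0.014   0.0471]
well_1 scene [334. 280.] 0.31 [ 0.5083 -0.0361]
well_1 side [462. 319.] 0.48 [ 0.6429 -0.4328]
label_roll_0 side [407. 363.] 0.96 [ 0.4319 -0.3999]
label_roll_0 side [405. 340.] 0.77 [ 0.4952 -0.3543]
label_roll_0 side [418. 312.] 0.65 [ 0.61   -0.3223]
label_roll_0 side [378. 347.] 0.6 [ 0.432  -0.3184]
label_roll_0 wrist [244. 366.] 0.92 [ 0.4248 -0.4019]
label_roll_0 wrist [403. 309.] 0.8 [ 0.6168 -0.3263]
label_roll_0 wrist [310. 329.] 0.74 [ 0.5073 -0.3523]
label_roll_0 wrist [239. 301.] 0.69 [ 0.4242 -0.3148]
stamp side [463. 319.] 0.69 [ 0.6635 -0.4281]
stamp wrist [429. 380.] 0.97 [ 0.6545 -0.4239]
   tri [ 6.576e-01 -4.272e-01  6.000e-04]
tape_measure side [459. 343.] 0.66 [ 0.5729 -0.4611]
tape_measure wrist [357. 404.] 0.82 [ 0.5654 -0.4577]
   tri [ 0.5677 -0.4602  0.001 ]
glue_bottle side [416. 280.] 0.97 [ 0.7362 -0.2376]
glue_bottle wrist [511. 236.] 0.92 [ 0.7339 -0.237 ]
   tri [ 7.345e-01 -2.376e-01  3.000e-04]
```

View pics/a_wrist.png

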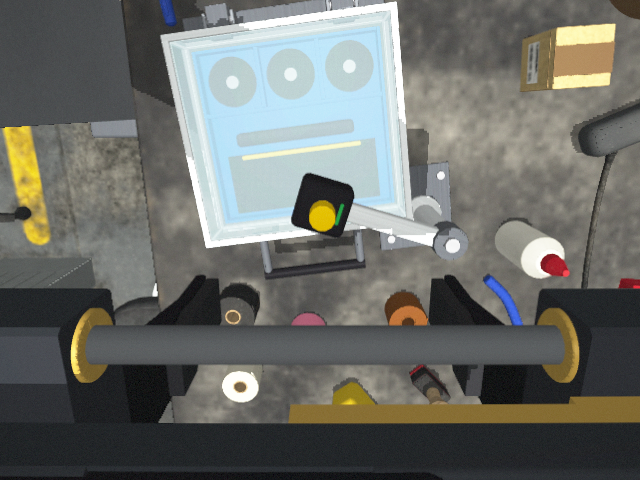

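Clear view: knob at (322,214), bar at (313,268), black roll (235,310) and cream roll (240,385). Station is at (0.497,-0.1175) with yaw 7°, pivot at (0.629,-0.207). I'll pinch the knob now.

Emit:
{"method": "play_rows", "body": {
  "moves": [
    [[-4,-2,40,0,0,0],[0,0,40,0,0,0],[0,0,35,0,0,0],[0,0,20,0,0,0],[0,0,0,0,0,0]]
  ]
}}

```text
time_s: 6.0
position: [0.5208, -0.1728, 0.1412]
tcp_rot: [[0.0, 1.0, -0.006], [1.0, -0.0, 0.004], [0.004, -0.006, -1.0]]
force: [0.3, -0.2, -0.2]
opening: 1.001
grasp_force: 0.0
```

Emit:
{"method": "play_rows", "body": {
  "moves": [
    [[0,0,0,0,0,0],[0,0,0,0,0,0],[0,0,0,0,0,0],[0,0,0,0,0,0],[0,0,0,0,0,0]]
  ],
  "fingers": -1
}}

```text
time_s: 6.5
position: [0.5233, -0.1741, 0.145]
tcp_rot: [[-0.0, 1.0, 0.001], [1.0, 0.0, -0.001], [-0.001, 0.001, -1.0]]
force: [-0.5, -0.2, -0.7]
opening: 0.632
grasp_force: 0.0
```

```bash
python3 -c "
import numpy as np
P=np.array([.629,-.207]);a0=163.5
a=a0+np.linspace(0,97,16);X=P+.113*np.c_[np.cos(np.radians(a)),np.sin(np.radians(a))]
d=np.diff(X,axis=0)*1000
print(np.round(d[:,::-1],1).tolist(), X[0],X[-1])"
```

```text
[[-12.4, -2.9], [-12.7, -1.5], [-12.7, -0.1], [-12.7, 1.4], [-12.4, 2.8], [-12.0, 4.2], [-11.5, 5.5], [-10.8, 6.8], [-10.0, 7.9], [-9.0, 9.0], [-8.0, 10.0], [-6.8, 10.8], [-5.5, 11.5], [-4.2, 12.0], [-2.8, 12.4]] [ 0.52065337 -0.17490627] [ 0.61034962 -0.31845027]
```

Emit:
{"method": "play_rows", "body": {
  "moves": [
    [[0,0,0,0,0,0],[0,0,0,0,0,0],[0,0,0,0,0,0],[0,0,0,0,0,0],[0,0,0,0,0,0]]
  ]
}}

```text
time_s: 7.0
position: [0.523, -0.174, 0.1441]
tcp_rot: [[0.0, 1.0, -0.0], [1.0, -0.0, 0.0], [0.0, -0.0, -1.0]]
force: [0.4, -0.1, -0.5]
opening: 0.175
grasp_force: 0.0
```

Emit:
{"method": "play_rows", "body": {
  "moves": [
    [[-12.5,-3,0,0,0,0],[-12.5,-1.5,0,0,0,0],[-12.5,0,0,0,0,0],[-12.5,1.5,0,0,0,0],[-12.5,3,0,0,0,0]]
  ]
}}

```text
time_s: 7.5
position: [0.523, -0.2381, 0.1442]
tcp_rot: [[0.001, 1.0, 0.0], [1.0, -0.001, -0.0], [-0.0, 0.0, -1.0]]
force: [0.3, 1.0, 0.1]
opening: 0.011
grasp_force: 0.0
```

Emit:
{"method": "play_rows", "body": {
  "moves": [
    [[-12,4,0,0,0,0],[-11.5,5.5,0,0,0,0],[-11,7,0,0,0,0],[-10,8,0,0,0,0],[-9,9,0,0,0,0]]
  ]
}}

```text
time_s: 8.0
position: [0.5572, -0.2909, 0.1441]
tcp_rot: [[0.0, 1.0, 0.0], [1.0, -0.0, -0.0], [-0.0, 0.0, -1.0]]
force: [0.3, -0.4, 0.4]
opening: 0.007
grasp_force: 0.0
```

Emit:
{"method": "play_rows", "body": {
  "moves": [
    [[-8,10,0,0,0,0],[-7,11,0,0,0,0],[-5.5,11.5,0,0,0,0],[-4,12,0,0,0,0],[-3,12.5,0,0,0,0]]
  ]
}}

```text
time_s: 8.5
position: [0.6144, -0.3181, 0.144]
tcp_rot: [[-0.0, 1.0, 0.0], [1.0, 0.0, -0.0], [-0.0, 0.0, -1.0]]
force: [-1.0, -0.4, 0.2]
opening: 0.001
grasp_force: 0.0
```

The fingers closed on nothing, so I'll look where the knob is now.

Run:
```python
from look import *
P=look("b",[("reader_knob",.142)],cams=("side","wrist"))
w=P["wrist"]["image"]; s=P["side"]["image"][200:400,240:500]
cv2.imwrite("pics/b.png",np.hstack([cv2.resize(w,(400,300)),cv2.resize(s,(390,300))]))
```

```text
8.5 [ 0.6144 -0.3181  0.144 ] [-1.  -0.4  0.2] 0.001 0.0
[[-0.0, 1.0, 0.0], [1.0, 0.0, -0.0], [-0.0, 0.0, -1.0]]
reader_knob side [357. 261.] 0.74 [ 0.5235 -0.1772]
reader_knob wrist [146. 119.] 0.26 [ 0.5456 -0.2463]
```

View pics/b.png

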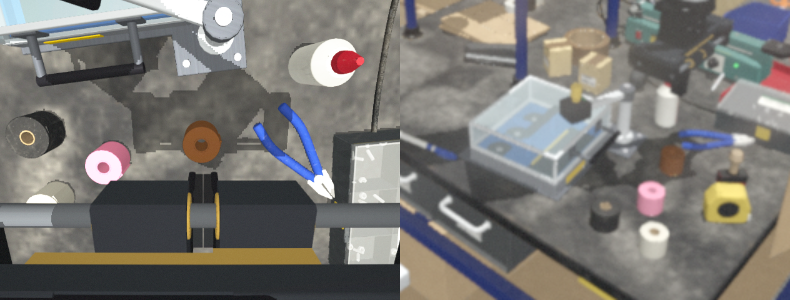

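Run:
```python
from look import *
p=bot.capture("wrist"); s=bot.read_state(); T=np.array(s["position"]);R=np.array(s["tcp_rot"])
print(np.round(ray(p,(320,240))[0]-T,4))
for d in(-.02,0,.014): print(d,proj(p,T+R[:,2]*d))
print(bot.tips_ahead)
q=bot.capture("side")
for X in[T+R[:,2]*.014,[.522,-.174,.156],[.522,-.174,.128]]: print(proj(q,X))
m=bot.silhouettes(q,"reader_knob")
for r in m[:3]: 
  v,u=np.nonzero(r["pixels"]);print(r["confidence"],u.min(),u.max(),v.min(),v.max())
c=q["image"][225:345,300:420]
cv2.imwrite("pics/c.png",cv2.resize(c,(600,600),interpolation=cv2.INTER_CUBIC))
```

```text
[0.0007 0.076  0.1749]
-0.02 [[323.02120214 307.61954247]]
0 [[323.14273276 287.41303847]]
0.014 [[323.21412671 275.5462812 ]]
0.014
[[422.5638406  270.80877481]]
[[356.23934269 256.46325309]]
[[355.82711465 265.6664301 ]]
0.64 346 396 256 283
```

View pics/c.png

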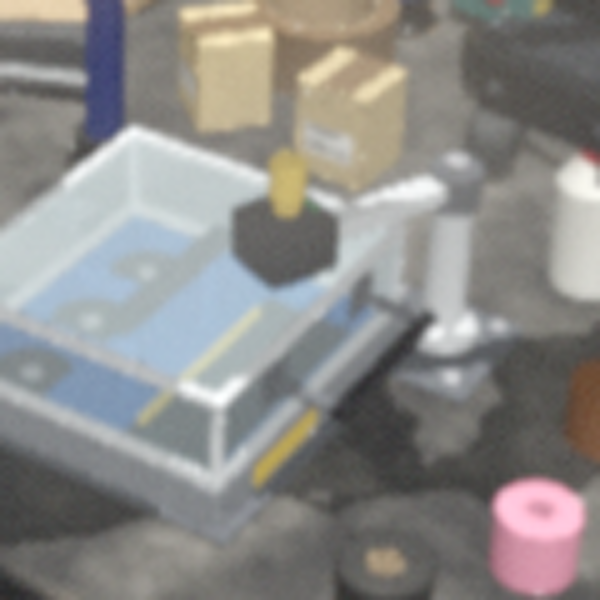

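The knob has not moved. It spans px (357,256–267), which matches the prediction. I'll go back, check from the wrist camera before closing, and then wait for the grip.

Emit:
{"method": "play_rows", "body": {
  "moves": [
    [[0,0,-45,0,0,0],[36,-23,-10,0,0,0],[36,-23,0,0,0,0],[36,-23,0,0,0,0],[35,-23,0,0,0,0]]
  ],
  "fingers": 0.2
}}

```text
time_s: 9.35
position: [0.5199, -0.173, 0.1995]
tcp_rot: [[0.0, 1.0, 0.0], [1.0, -0.0, 0.0], [0.0, 0.0, -1.0]]
force: [-0.1, 1.0, -0.1]
opening: 0.375
grasp_force: 0.0
```

Emit:
{"method": "play_rows", "body": {
  "moves": [
    [[0,0,30,0,0,0],[0,0,25,0,0,0],[0,0,0,0,0,0]]
  ]
}}

```text
time_s: 9.65
position: [0.5187, -0.1728, 0.1419]
tcp_rot: [[-0.0, 1.0, -0.006], [1.0, 0.0, 0.003], [0.003, -0.006, -1.0]]
force: [0.3, 1.3, -0.5]
opening: 0.578
grasp_force: 0.0
```

Run:
```python
from look import *
P=look("d",[],cams=("side","wrist"))
w=P["wrist"]["image"]; s=P["side"]["image"][225:325,300:430]
cv2.imwrite("pics/d.png",np.hstack([cv2.resize(w,(400,300)),cv2.resize(s,(390,300))]))
```

```text
9.65 [ 0.5187 -0.1728  0.1419] [ 0.3  1.3 -0.5] 0.578 0.0
[[-0.0, 1.0, -0.006], [1.0, 0.0, 0.003], [0.003, -0.006, -1.0]]
```

View pics/d.png

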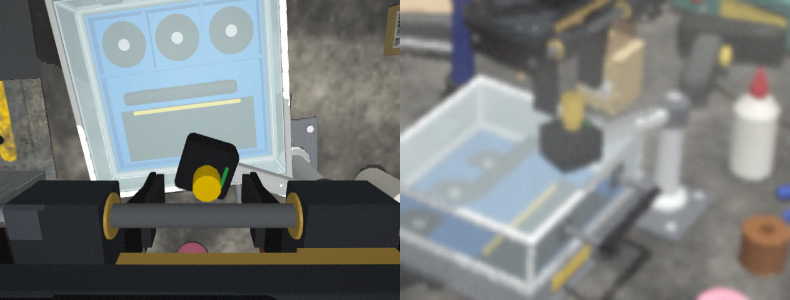

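The knob lies between the fingers at about (207,185) in the half-size view. Closing now.

Emit:
{"method": "play_rows", "body": {
  "moves": [
    [[-3,3,0,0,0,0],[0,0,0,0,0,0],[0,0,0,0,0,0],[0,0,0,0,0,0],[0,0,0,0,0,0]]
  ],
  "fingers": -1
}}

```text
time_s: 10.25
position: [0.5245, -0.1775, 0.1444]
tcp_rot: [[0.0, 1.0, 0.0], [1.0, -0.0, -0.0], [-0.0, 0.0, -1.0]]
force: [0.4, -0.1, -1.1]
opening: 0.23
grasp_force: 0.0
```

Emit:
{"method": "play_rows", "body": {
  "moves": [
    [[0,0,0,0,0,0],[0,0,0,0,0,0],[0,0,0,0,0,0]]
  ]
}}

```text
time_s: 10.55
position: [0.5244, -0.1774, 0.1441]
tcp_rot: [[-0.0, 1.0, -0.0], [1.0, 0.0, 0.0], [0.0, -0.0, -1.0]]
force: [-0.4, -0.1, -0.9]
opening: 0.022
grasp_force: 0.0
```

Run:
```python
from look import *
P=look("e",[],cams=("side","wrist"))
w=P["wrist"]["image"][180:420,160:480]; s=P["side"]["image"][225:325,300:430]
cv2.imwrite("pics/e.png",np.hstack([cv2.resize(w,(400,300)),cv2.resize(s,(390,300))]))
```

```text
10.55 [ 0.5244 -0.1774  0.1441] [-0.4 -0.1 -0.9] 0.022 0.0
[[-0.0, 1.0, -0.0], [1.0, 0.0, 0.0], [0.0, -0.0, -1.0]]
```

View pics/e.png

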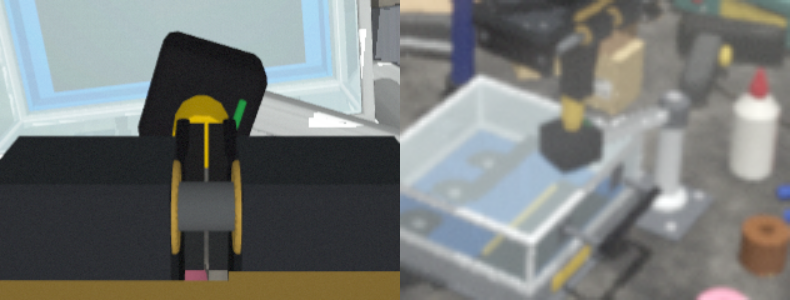

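Run:
```python
from look import *
w=bot.capture("wrist");s=bot.capture("side");T=np.array(bot.read_state()["position"])
print(w["fx"],s["fx"],np.round(w["distortion"],3))
def at_pose(T2):
    d=dict(w);R=np.array(w["R"]);c=-R.T@np.array(w["t"])+np.array(T2)-T;d["t"]=-R@c;return d
for nm,T2 in(("a_wrist",[.5241,-.1711,.2798]),):
    im=cv2.imread(f"pics/{nm}.png");hsv=cv2.cvtColor(im,cv2.COLOR_BGR2HSV)
    m=cv2.inRange(hsv,(20,150,120),(35,255,255));m[:,:280]=0;m[:,370:]=0;m[:190]=0;m[245:]=0
    v,u=np.nonzero(m);print(nm,u.min(),u.max(),v.min(),v.max(),u.mean(),v.mean())
    W=at_pose(T2)
    for uv in((322,215),(324,208)):
        for suv in((357.4,256.5),(357.4,262),(357.4,267.5)):print(uv,suv,np.round(tri([(W,uv),(s,suv)]),4))
    for z in(.156,.142,.128):print(z,proj(W,[.522,-.175,z]),proj(s,[.522,-.175,z]))
```

```text
426.5542190807645 440.5330194321457 [-0.009  0.     0.     0.     0.   ]
a_wrist 309 335 200 231 321.83584337349396 215.56777108433735
(322, 215) (357.4, 256.5) [ 0.5247 -0.1716  0.153 ]
(322, 215) (357.4, 262) [ 0.5239 -0.1744  0.1381]
(322, 215) (357.4, 267.5) [ 0.523  -0.1773  0.1231]
(324, 208) (357.4, 256.5) [ 0.5271 -0.1681  0.1502]
(324, 208) (357.4, 262) [ 0.5264 -0.1708  0.1351]
(324, 208) (357.4, 267.5) [ 0.5257 -0.1735  0.1198]
0.156 [[321.30792934 223.90752929]] [[356.55004557 256.60112254]]
0.142 [[321.43658489 219.10820184]] [[356.34093506 261.23346043]]
0.128 [[321.55494723 214.69312267]] [[356.13365828 265.80714885]]
```

The tips may stand higher than I took them to, just at the knob's top. I'll open, go down in small steps watching the force, and close again.

Emit:
{"method": "play_rows", "body": {
  "moves": [
    [[2,0,-15,0,0,0],[2,0,0,0,0,0],[0,0,0,0,0,0],[0,0,0,0,0,0],[0,0,15,0,0,0]]
  ],
  "fingers": 0.1
}}

```text
time_s: 11.25
position: [0.5257, -0.1742, 0.1451]
tcp_rot: [[-0.0, 1.0, 0.003], [1.0, 0.0, -0.002], [-0.002, 0.003, -1.0]]
force: [0.7, 0.1, -0.1]
opening: 0.375
grasp_force: 0.0
```

Emit:
{"method": "play_rows", "body": {
  "moves": [
    [[0,0,2,0,0,0],[0,0,2,0,0,0]]
  ]
}}

```text
time_s: 11.45
position: [0.5241, -0.1733, 0.1395]
tcp_rot: [[0.0, 1.0, -0.001], [1.0, -0.0, 0.001], [0.001, -0.001, -1.0]]
force: [-0.2, -0.4, -0.1]
opening: 0.519
grasp_force: 0.0
```

Emit:
{"method": "play_rows", "body": {
  "moves": [
    [[0,0,2,0,0,0]]
  ]
}}

```text
time_s: 11.55
position: [0.5246, -0.1736, 0.1381]
tcp_rot: [[0.0, 1.0, 0.0], [1.0, -0.0, -0.0], [-0.0, 0.0, -1.0]]
force: [-0.1, 1.2, 0.1]
opening: 0.533
grasp_force: 0.0
```

Emit:
{"method": "play_rows", "body": {
  "moves": [
    [[0,0,2,0,0,0]]
  ]
}}

```text
time_s: 11.65
position: [0.5247, -0.1736, 0.1362]
tcp_rot: [[0.0, 1.0, 0.0], [1.0, -0.0, -0.0], [-0.0, 0.0, -1.0]]
force: [0.9, 0.9, -0.6]
opening: 0.543
grasp_force: 0.0
```

Emit:
{"method": "play_rows", "body": {
  "moves": [
    [[0,0,0,0,0,0],[0,0,0,0,0,0],[0,0,0,0,0,0],[0,0,0,0,0,0],[0,0,0,0,0,0]]
  ],
  "fingers": -1
}}

```text
time_s: 12.15
position: [0.5229, -0.173, 0.1361]
tcp_rot: [[-0.001, 1.0, -0.004], [1.0, 0.001, 0.001], [0.001, -0.004, -1.0]]
force: [-3.7, 0.5, 3.1]
opening: 0.211
grasp_force: 30.0
```

Emit:
{"method": "play_rows", "body": {
  "moves": [
    [[0,0,0,0,0,0],[0,0,0,0,0,0]]
  ]
}}

```text
time_s: 12.35
position: [0.5229, -0.1729, 0.1361]
tcp_rot: [[-0.0, 1.0, -0.003], [1.0, 0.0, 0.001], [0.001, -0.003, -1.0]]
force: [-5.2, 0.7, 4.4]
opening: 0.203
grasp_force: 30.0
```

Gripped: opening 0.2, 30 N. Now the swing.

Emit:
{"method": "play_rows", "body": {
  "moves": [
    [[-12.5,-3,0,0,0,0],[-12.5,-1.5,0,0,0,0],[-12.5,0,0,0,0,0],[-12.5,1.5,0,0,0,0],[-12.5,3,0,0,0,0]]
  ]
}}

```text
time_s: 12.85
position: [0.5202, -0.2341, 0.136]
tcp_rot: [[-0.003, 1.0, -0.01], [1.0, 0.003, 0.004], [0.004, -0.01, -1.0]]
force: [-10.8, 2.6, 9.0]
opening: 0.208
grasp_force: 30.0
```

Emit:
{"method": "play_rows", "body": {
  "moves": [
    [[-12,4,0,0,0,0],[-11.5,5.5,0,0,0,0],[-11,7,0,0,0,0],[-10,8,0,0,0,0],[-9,9,0,0,0,0]]
  ]
}}

```text
time_s: 13.35
position: [0.5498, -0.294, 0.1359]
tcp_rot: [[-0.006, 1.0, -0.018], [1.0, 0.006, -0.006], [-0.006, -0.018, -1.0]]
force: [-20.3, -12.3, 6.3]
opening: 0.207
grasp_force: 30.0
```

Emit:
{"method": "play_rows", "body": {
  "moves": [
    [[-8,10,0,0,0,0],[-7,11,0,0,0,0],[-5.5,11.5,0,0,0,0],[-4,12,0,0,0,0],[-3,12.5,0,0,0,0]]
  ]
}}

```text
time_s: 13.85
position: [0.613, -0.3234, 0.1361]
tcp_rot: [[-0.001, 1.0, -0.004], [1.0, 0.001, -0.009], [-0.009, -0.004, -1.0]]
force: [-7.7, -8.3, 2.0]
opening: 0.207
grasp_force: 30.0
```

Emit:
{"method": "play_rows", "body": {
  "moves": [
    [[0,6,0,0,0,0],[0,0,0,0,0,0],[0,0,0,0,0,0]]
  ]
}}

```text
time_s: 14.15
position: [0.6216, -0.3235, 0.1361]
tcp_rot: [[-0.001, 1.0, 0.002], [1.0, 0.001, -0.011], [-0.011, 0.002, -1.0]]
force: [-2.3, -11.1, -2.3]
opening: 0.205
grasp_force: 30.0
```

The arm is swung clear, to about 1.75 rad. I'll release, go up, move over the bar and turn the hand −97°.

Emit:
{"method": "play_rows", "body": {
  "moves": [
    [[0,0,0,0,0,0],[0,0,0,0,0,0],[0,0,-20,0,0,0],[0,0,-45,0,0,0],[0,0,-45,0,0,0]]
  ],
  "fingers": -0.2
}}

```text
time_s: 14.65
position: [0.6212, -0.316, 0.246]
tcp_rot: [[-0.0, 1.0, -0.001], [1.0, 0.0, 0.002], [0.002, -0.001, -1.0]]
force: [1.2, -1.2, 0.2]
opening: 0.392
grasp_force: 0.0
```

Emit:
{"method": "play_rows", "body": {
  "moves": [
    [[25,-36,0,0,0,0],[25,-36,0,0,0,0],[26,-36,0,0,0,0],[0,0,0,0,0,-0.14],[0,0,0,0,0,-0.14]]
  ]
}}

```text
time_s: 15.15
position: [0.5123, -0.2391, 0.2464]
tcp_rot: [[-0.283, 0.959, 0.001], [0.959, 0.283, 0.001], [0.0, 0.001, -1.0]]
force: [0.5, -0.8, 0.1]
opening: 0.401
grasp_force: 0.0
```

Emit:
{"method": "play_rows", "body": {
  "moves": [
    [[0,0,0,0,0,-0.145],[0,0,0,0,0,-0.145],[0,0,0,0,0,-0.145],[0,0,0,0,0,-0.145],[0,0,0,0,0,-0.145]]
  ]
}}

```text
time_s: 15.65
position: [0.5139, -0.2405, 0.2463]
tcp_rot: [[-0.848, 0.531, 0.002], [0.531, 0.848, 0.0], [-0.002, 0.001, -1.0]]
force: [0.1, -0.5, -0.0]
opening: 0.4
grasp_force: 0.0
```

Emit:
{"method": "play_rows", "body": {
  "moves": [
    [[0,0,0,0,0,-0.145],[0,0,0,0,0,-0.145],[0,0,0,0,0,-0.145],[0,0,0,0,0,-0.145],[0,0,0,0,0,-0.108]]
  ]
}}

```text
time_s: 16.15
position: [0.5138, -0.2405, 0.2463]
tcp_rot: [[-0.992, -0.127, 0.002], [-0.127, 0.992, 0.0], [-0.002, -0.0, -1.0]]
force: [-0.5, 0.4, -0.3]
opening: 0.4
grasp_force: 0.0
```

Run:
```python
from look import *
P=look("f",[("reader_knob",.142),("cover_bar",.068),("cover",.03),("cover_hinge",.038)],save=("wrist",))
print(np.round(bot.read_state()["joint_positions"],1))
for uv in((300,238),(308,213)):print(at(P["side"],uv,0))
for uv in((240,278),(260,300),(225,292),(180,275)):print(at(P["scene"],uv,0))
```

```text
16.15 [ 0.5138 -0.2405  0.2463] [-0.5  0.4 -0.3] 0.4 0.0
[[-0.992, -0.127, 0.002], [-0.127, 0.992, 0.0], [-0.002, -0.0, -1.0]]
reader_knob side [428. 265.] 0.84 [ 0.6268 -0.322 ]
cover_bar side [379. 300.] 0.86 [ 0.5114 -0.2599]
cover_bar wrist [313. 202.] 0.71 [ 0.5148 -0.2503]
   tri [ 0.5183 -0.2524  0.06  ]
cover side [335. 295.] 0.84 [ 0.4908 -0.1314]
cover wrist [454. 194.] 0.91 [ 0.5    -0.1205]
   tri [ 0.503  -0.1184  0.0174]
cover_hinge scene [334. 280.] 0.88 [ 0.4776 -0.0144]
cover_hinge side [304. 277.] 0.94 [ 0.4893 -0.0168]
   tri [ 0.4861 -0.0185  0.0365]
[ -36.5   23.3   88.1    0.    68.6 -133.4]
[0.68999992 0.19430557 0.        ]
[0.84984483 0.30661352 0.        ]
[0.70791508 0.15882172 0.        ]
[0.55753588 0.16961689 0.        ]
[0.65304919 0.22905542 0.        ]
[0.83015219 0.29857353 0.        ]
```

View pics/f_wrist.png

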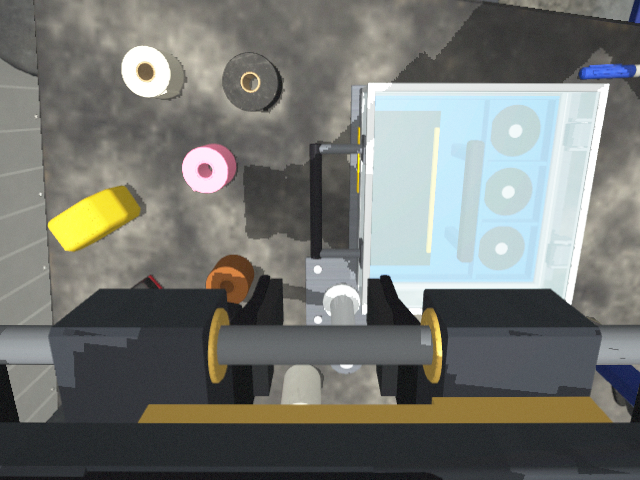

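The bar shows at column 317, rows 145–258, aligned with the hand. The left reel area is clear. I'll descend onto the bar.

Emit:
{"method": "play_rows", "body": {
  "moves": [
    [[1,-7,45,0,0,0],[0,0,45,0,0,0],[0,0,45,0,0,0],[0,0,35,0,0,0],[0,0,20,0,0,0]]
  ]
}}

```text
time_s: 17.4
position: [0.5113, -0.247, 0.0531]
tcp_rot: [[-0.993, -0.122, -0.004], [-0.122, 0.993, 0.003], [0.003, 0.003, -1.0]]
force: [-0.4, -0.5, 0.9]
opening: 0.397
grasp_force: 0.0
```

Emit:
{"method": "play_rows", "body": {
  "moves": [
    [[0,0,0,0,0,0],[0,0,0,0,0,0],[0,0,0,0,0,0],[0,0,0,0,0,0],[0,0,0,0,0,0]]
  ],
  "fingers": -1
}}

```text
time_s: 17.9
position: [0.5138, -0.2486, 0.0578]
tcp_rot: [[-0.993, -0.122, 0.003], [-0.122, 0.993, -0.002], [-0.002, -0.002, -1.0]]
force: [-0.9, -1.7, 6.5]
opening: 0.045
grasp_force: 20.3
```

Emit:
{"method": "play_rows", "body": {
  "moves": [
    [[0,0,0,0,0,0],[0,0,0,0,0,0]]
  ]
}}

```text
time_s: 18.1
position: [0.514, -0.2488, 0.0593]
tcp_rot: [[-0.993, -0.122, 0.003], [-0.122, 0.993, -0.002], [-0.003, -0.003, -1.0]]
force: [-2.6, 2.2, 15.6]
opening: 0.008
grasp_force: 8.3
```

The fingers slid off the bar's top. With the knob too, the tips were really about 14 mm *above* the reported TCP height. I'll allow for that and re-grip deeper.

Emit:
{"method": "play_rows", "body": {
  "moves": [
    [[0,0,-20,0,0,0],[0,0,0,0,0,0],[0,0,0,0,0,0],[0,0,0,0,0,0],[0,0,0,0,0,0]]
  ],
  "fingers": -0.2
}}

```text
time_s: 18.6
position: [0.5123, -0.2477, 0.0754]
tcp_rot: [[-0.993, -0.122, -0.001], [-0.122, 0.993, 0.001], [0.001, 0.001, -1.0]]
force: [0.4, -0.2, 0.1]
opening: 0.357
grasp_force: 0.0
```

Emit:
{"method": "play_rows", "body": {
  "moves": [
    [[0,0,20,0,0,0],[0,0,12,0,0,0],[0,0,10,0,0,0]]
  ]
}}

```text
time_s: 18.9
position: [0.5121, -0.2475, 0.0326]
tcp_rot: [[-0.993, -0.122, -0.002], [-0.122, 0.993, 0.001], [0.002, 0.002, -1.0]]
force: [-0.2, -0.0, 0.0]
opening: 0.396
grasp_force: 0.0
```

Emit:
{"method": "play_rows", "body": {
  "moves": [
    [[0,0,0,0,0,0],[0,0,0,0,0,0],[0,0,0,0,0,0],[0,0,0,0,0,0],[0,0,0,0,0,0]]
  ],
  "fingers": -1
}}

```text
time_s: 19.4
position: [0.5133, -0.2484, 0.0347]
tcp_rot: [[-0.993, -0.122, 0.001], [-0.122, 0.993, -0.001], [-0.001, -0.001, -1.0]]
force: [0.1, 0.2, -0.1]
opening: 0.1
grasp_force: 30.0
```

Emit:
{"method": "play_rows", "body": {
  "moves": [
    [[0,0,0,0,0,0],[0,0,0,0,0,0]]
  ]
}}

```text
time_s: 19.6
position: [0.5133, -0.2484, 0.0347]
tcp_rot: [[-0.993, -0.122, 0.001], [-0.122, 0.993, -0.001], [-0.001, -0.001, -1.0]]
force: [-0.1, -0.3, 3.0]
opening: 0.107
grasp_force: 30.0
```

Firm grip on the bar (opening 0.107, 30 N). Next, the arc up about the hinge.

```bash
python3 -c "
import numpy as np
t=np.radians(7.3+np.linspace(0,90,21));P=236*np.c_[-np.cos(t),-np.sin(t)]
print(np.round(np.diff(P,axis=0),1).tolist())"
```

```text
[[3.1, -18.3], [4.5, -18.0], [5.9, -17.6], [7.3, -17.1], [8.6, -16.4], [9.8, -15.7], [11.0, -14.9], [12.2, -14.0], [13.2, -13.0], [14.2, -11.9], [15.1, -10.7], [15.9, -9.5], [16.6, -8.3], [17.2, -6.9], [17.7, -5.6], [18.1, -4.2], [18.3, -2.7], [18.5, -1.3], [18.5, 0.2], [18.5, 1.6]]
```

Emit:
{"method": "play_rows", "body": {
  "moves": [
    [[0,3,-18,0,0,0],[0,4.5,-18,0,0,0],[0,6,-18,0,0,0],[0,7,-17,0,0,0],[0,8.5,-16.5,0,0,0]]
  ]
}}

```text
time_s: 20.1
position: [0.5098, -0.2203, 0.1224]
tcp_rot: [[-0.993, -0.122, 0.001], [-0.122, 0.993, -0.002], [-0.001, -0.003, -1.0]]
force: [0.9, -1.8, -1.8]
opening: 0.105
grasp_force: 30.0
```

Emit:
{"method": "play_rows", "body": {
  "moves": [
    [[0,10,-15.5,0,0,0],[0,11,-15,0,0,0],[0,12,-14,0,0,0],[0,13,-13,0,0,0],[0,14.5,-12,0,0,0]]
  ]
}}

```text
time_s: 20.6
position: [0.5027, -0.1598, 0.1931]
tcp_rot: [[-0.993, -0.122, 0.003], [-0.122, 0.993, -0.003], [-0.002, -0.004, -1.0]]
force: [1.2, -4.4, 3.0]
opening: 0.103
grasp_force: 30.0
```

Emit:
{"method": "play_rows", "body": {
  "moves": [
    [[0,15,-10.5,0,0,0],[0,16,-9.5,0,0,0],[0,16.5,-8.5,0,0,0],[0,17,-7,0,0,0],[0,17.5,-5.5,0,0,0]]
  ]
}}

```text
time_s: 21.1
position: [0.4922, -0.0767, 0.2336]
tcp_rot: [[-0.993, -0.122, 0.002], [-0.122, 0.993, -0.001], [-0.002, -0.001, -1.0]]
force: [1.2, -1.9, 2.8]
opening: 0.102
grasp_force: 30.0
```

Emit:
{"method": "play_rows", "body": {
  "moves": [
    [[0,18,-4,0,0,0],[0,18.5,-3,0,0,0],[0,18.5,-1,0,0,0],[0,18,0,0,0,0],[0,0,0,0,0,0]]
  ]
}}

```text
time_s: 21.6
position: [0.4812, -0.0015, 0.24]
tcp_rot: [[-0.992, -0.124, -0.003], [-0.124, 0.992, 0.004], [0.002, 0.004, -1.0]]
force: [1.1, -0.4, 1.0]
opening: 0.113
grasp_force: 3.0
```

Run:
```python
from look import *
P=look("g",[("cover_hinge",.038),("hinge_line",.038)])
a=P["scene"]["image"][100:400,100:500];b=P["side"]["image"][200:400,240:500]
cv2.imwrite("pics/g.png",np.hstack([cv2.resize(a,(400,300)),cv2.resize(b,(390,300))]))
```

```text
21.6 [ 0.4812 -0.0015  0.24  ] [ 1.1 -0.4  1. ] 0.113 3.0
[[-0.992, -0.124, -0.003], [-0.124, 0.992, 0.004], [0.002, 0.004, -1.0]]
cover_hinge side [304. 275.] 0.86 [ 0.4949 -0.0126]
hinge_line scene [335. 276.] 0.69 [ 0.4959 -0.0333]
hinge_line side [301. 278.] 0.75 [ 0.4781 -0.0154]
   tri [ 0.4748 -0.0204  0.0466]
```

View pics/g.png

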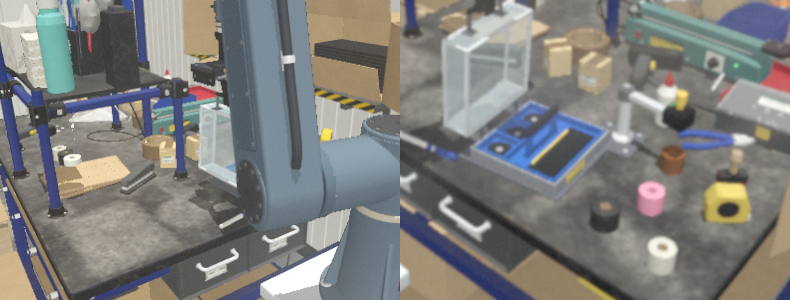

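The cover stands upright, in the left part of the side crop. The grip is slackening just now (3 N), so I'll wait for it to recover.

Emit:
{"method": "play_rows", "body": {
  "moves": [
    [[0,0,0,0,0,0],[0,0,0,0,0,0],[0,0,0,0,0,0],[0,0,0,0,0,0],[0,0,0,0,0,0]]
  ]
}}

```text
time_s: 22.55
position: [0.4828, -0.0054, 0.24]
tcp_rot: [[-0.993, -0.122, -0.001], [-0.122, 0.993, 0.0], [0.001, 0.0, -1.0]]
force: [-0.1, 0.8, 0.1]
opening: 0.105
grasp_force: 30.0
```

Emit:
{"method": "play_rows", "body": {
  "moves": [
    [[0,4,0,0,0,0],[0,6,0,0,0,0],[0,6,0,0,0,0],[0,0,0,0,0,0],[0,0,0,0,0,0]]
  ]
}}

```text
time_s: 23.05
position: [0.4807, 0.0108, 0.2399]
tcp_rot: [[-0.992, -0.123, -0.001], [-0.123, 0.992, -0.0], [0.001, -0.0, -1.0]]
force: [-0.3, 0.8, -2.8]
opening: 0.101
grasp_force: 30.0
```

Grip is restored and the cover is at about 89°. I'll lift it off the pins and carry it left.

Emit:
{"method": "play_rows", "body": {
  "moves": [
    [[0,0,-8,0,0,0],[0,0,-12,0,0,0],[0,0,-20,0,0,0],[0,0,-20,0,0,0],[0,0,0,0,0,0]]
  ]
}}

```text
time_s: 23.55
position: [0.4832, 0.0101, 0.3032]
tcp_rot: [[-0.993, -0.122, 0.007], [-0.122, 0.993, -0.001], [-0.007, -0.002, -1.0]]
force: [1.0, -1.5, -4.0]
opening: 0.1
grasp_force: 30.0
```

Emit:
{"method": "play_rows", "body": {
  "moves": [
    [[-1,10,0,0,0,0],[-2,20,0,0,0,0],[-3,31,0,0,0,0],[-3,31,0,0,0,0],[-3,31,0,0,0,0]]
  ]
}}

```text
time_s: 24.05
position: [0.4765, 0.1357, 0.2986]
tcp_rot: [[-0.993, -0.121, -0.004], [-0.121, 0.993, 0.0], [0.004, 0.001, -1.0]]
force: [0.7, 0.8, -4.2]
opening: 0.108
grasp_force: 30.0
```

Emit:
{"method": "play_rows", "body": {
  "moves": [
    [[-3,31,0,0,0,0],[-3,31,0,0,0,0],[-3,31,0,0,0,0],[-3,31,0,0,0,0],[-3,31,0,0,0,0]]
  ]
}}

```text
time_s: 24.55
position: [0.4723, 0.2913, 0.2983]
tcp_rot: [[-0.993, -0.122, -0.004], [-0.122, 0.993, -0.001], [0.004, -0.0, -1.0]]
force: [-0.2, -0.4, -3.0]
opening: 0.105
grasp_force: 30.0
```

Emit:
{"method": "play_rows", "body": {
  "moves": [
    [[-4,31,0,0,0,0],[-4,31,0,0,0,0],[-3,20,0,0,0,0],[-2,12,0,0,0,0],[0,0,0,0,0,0]]
  ]
}}

```text
time_s: 25.05
position: [0.4744, 0.3859, 0.2986]
tcp_rot: [[-0.992, -0.124, -0.002], [-0.124, 0.992, -0.001], [0.002, -0.0, -1.0]]
force: [0.9, 0.1, -3.3]
opening: 0.104
grasp_force: 30.0
```

Run:
```python
from look import *
P=look("i",[])
a=P["scene"]["image"][100:400,60:460];b=P["side"]["image"][150:350,150:410]
cv2.imwrite("pics/i.png",np.hstack([cv2.resize(a,(400,300)),cv2.resize(b,(390,300))]))
```

```text
25.05 [0.4744 0.3859 0.2986] [ 0.9  0.1 -3.3] 0.104 30.0
[[-0.992, -0.124, -0.002], [-0.124, 0.992, -0.001], [0.002, -0.0, -1.0]]
```

View pics/i.png

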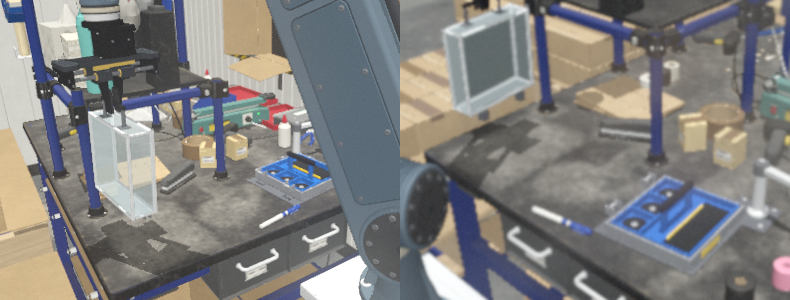

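The cover hangs upright over the free left area. I'll lower it until its forks touch, then lay it down to the right.

Emit:
{"method": "play_rows", "body": {
  "moves": [
    [[0,0,20,0,0,0],[0,0,25,0,0,0],[0,0,20,0,0,0],[0,0,12,0,0,0],[0,0,5,0,0,0]]
  ]
}}

```text
time_s: 25.7
position: [0.4751, 0.3834, 0.217]
tcp_rot: [[-0.993, -0.121, -0.002], [-0.121, 0.993, -0.001], [0.002, -0.001, -1.0]]
force: [-0.8, -0.4, -2.6]
opening: 0.1
grasp_force: 30.0
```

Emit:
{"method": "play_rows", "body": {
  "moves": [
    [[0,0,3,0,0,0],[0,0,0,0,0,0]]
  ]
}}

```text
time_s: 25.9
position: [0.4761, 0.3847, 0.2159]
tcp_rot: [[-0.993, -0.122, 0.001], [-0.122, 0.993, 0.001], [-0.001, 0.001, -1.0]]
force: [-0.2, 0.3, -3.0]
opening: 0.108
grasp_force: 30.0
```

```bash
python3 -c "
import numpy as np
t=np.radians(97+np.linspace(0,-90,21));P=248*np.c_[-np.cos(t),-np.sin(t)]
print(np.round(np.diff(P,axis=0),1).tolist())"
```

```text
[[-19.4, -1.6], [-19.5, -0.1], [-19.4, 1.4], [-19.2, 3.0], [-19.0, 4.5], [-18.5, 5.9], [-18.0, 7.4], [-17.4, 8.8], [-16.6, 10.1], [-15.8, 11.4], [-14.9, 12.6], [-13.8, 13.7], [-12.7, 14.8], [-11.5, 15.7], [-10.2, 16.6], [-8.9, 17.3], [-7.5, 18.0], [-6.1, 18.5], [-4.6, 18.9], [-3.1, 19.2]]
```

Emit:
{"method": "play_rows", "body": {
  "moves": [
    [[0,0,2,0,0,0],[0,0,2,0,0,0],[0,0,0,0,0,0]]
  ]
}}

```text
time_s: 26.2
position: [0.4782, 0.3865, 0.2147]
tcp_rot: [[-0.993, -0.122, 0.008], [-0.122, 0.993, 0.005], [-0.008, 0.004, -1.0]]
force: [1.6, 0.8, 5.8]
opening: 0.098
grasp_force: 30.0
```

Emit:
{"method": "play_rows", "body": {
  "moves": [
    [[0,-10,0,0,0,0],[0,-19,0,0,0,0],[0,-19,0,0,0,0],[0,-19.5,1.5,0,0,0],[0,-19,3,0,0,0]]
  ]
}}

```text
time_s: 26.7
position: [0.4874, 0.2993, 0.2086]
tcp_rot: [[-0.993, -0.122, 0.005], [-0.122, 0.993, 0.003], [-0.005, 0.002, -1.0]]
force: [0.4, 1.0, -1.1]
opening: 0.106
grasp_force: 30.0
```

Emit:
{"method": "play_rows", "body": {
  "moves": [
    [[0,-19,4.5,0,0,0],[0,-18.5,6,0,0,0],[0,-18,7.5,0,0,0],[0,-17.5,9,0,0,0],[0,-16.5,10,0,0,0]]
  ]
}}

```text
time_s: 27.2
position: [0.4979, 0.21, 0.1706]
tcp_rot: [[-0.993, -0.121, 0.003], [-0.121, 0.993, 0.002], [-0.003, 0.001, -1.0]]
force: [0.7, 1.7, -1.6]
opening: 0.099
grasp_force: 30.0
```

Run:
```python
from look import *
P=look("j",[],cams=("scene","side"))
a=P["scene"]["image"][100:400,60:460];b=P["side"]["image"][150:350,150:410]
cv2.imwrite("pics/j.png",np.hstack([cv2.resize(a,(400,300)),cv2.resize(b,(390,300))]))
```

```text
27.2 [0.4979 0.21   0.1706] [ 0.7  1.7 -1.6] 0.099 30.0
[[-0.993, -0.121, 0.003], [-0.121, 0.993, 0.002], [-0.003, 0.001, -1.0]]
```

View pics/j.png

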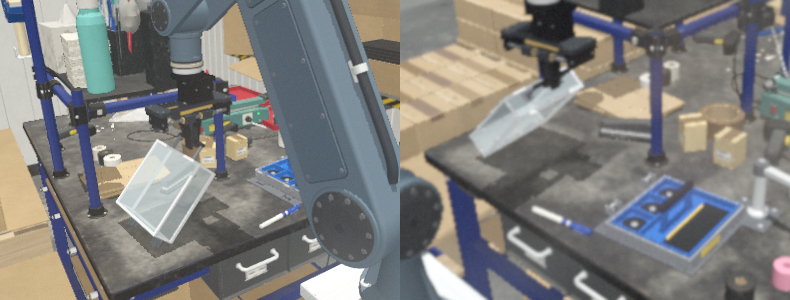

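It is pivoting well, with the forks on the bench. Finishing the arc.

Emit:
{"method": "play_rows", "body": {
  "moves": [
    [[0,-15,12.5,0,0,0],[0,-14,13.5,0,0,0],[0,-13,15,0,0,0],[0,-11.5,15.5,0,0,0],[0,-10,16.5,0,0,0]]
  ]
}}

```text
time_s: 27.8
position: [0.5069, 0.1464, 0.098]
tcp_rot: [[-0.992, -0.123, 0.005], [-0.123, 0.992, -0.001], [-0.005, -0.002, -1.0]]
force: [0.0, -3.3, 1.4]
opening: 0.102
grasp_force: 30.2
```

Emit:
{"method": "play_rows", "body": {
  "moves": [
    [[0,-9,17.5,0,0,0],[0,-7.5,18,0,0,0],[0,-6,18.5,0,0,0],[0,-4.5,18,0,0,0],[0,-3,10,0,0,0]]
  ]
}}

```text
time_s: 28.3
position: [0.5091, 0.1176, 0.0143]
tcp_rot: [[-0.993, -0.121, 0.001], [-0.121, 0.993, 0.0], [-0.001, 0.0, -1.0]]
force: [0.1, 1.5, -0.9]
opening: 0.094
grasp_force: 30.1
```

Emit:
{"method": "play_rows", "body": {
  "moves": [
    [[0,0,4,0,0,0],[0,0,0,0,0,0]]
  ]
}}

```text
time_s: 28.5
position: [0.5086, 0.1175, 0.0107]
tcp_rot: [[-0.993, -0.122, 0.0], [-0.122, 0.993, 0.0], [-0.0, 0.0, -1.0]]
force: [-0.6, 0.6, -0.4]
opening: 0.093
grasp_force: 29.7
```

Emit:
{"method": "play_rows", "body": {
  "moves": [
    [[0,0,3,0,0,0],[0,0,2,0,0,0],[0,0,0,0,0,0]]
  ]
}}

```text
time_s: 28.8
position: [0.5086, 0.1173, 0.0059]
tcp_rot: [[-0.993, -0.122, 0.001], [-0.122, 0.993, 0.0], [-0.001, -0.0, -1.0]]
force: [0.2, -0.5, -0.8]
opening: 0.098
grasp_force: 30.1
```

Emit:
{"method": "play_rows", "body": {
  "moves": [
    [[0,0,0,0,0,0],[0,0,0,0,0,0],[0,0,0,0,0,0],[0,0,0,0,0,0],[0,0,0,0,0,0]]
  ],
  "fingers": -0.2
}}

```text
time_s: 29.3
position: [0.5083, 0.1172, 0.0057]
tcp_rot: [[-0.993, -0.122, 0.0], [-0.122, 0.993, 0.0], [-0.0, 0.0, -1.0]]
force: [0.2, 0.3, 0.8]
opening: 0.39
grasp_force: 0.0
```

Emit:
{"method": "play_rows", "body": {
  "moves": [
    [[0,0,-20,0,0,0],[0,0,-45,0,0,0],[0,0,-45,0,0,0],[0,0,-45,0,0,0],[0,0,-45,0,0,0]]
  ]
}}

```text
time_s: 29.8
position: [0.5077, 0.1171, 0.2074]
tcp_rot: [[-0.993, -0.122, -0.0], [-0.122, 0.993, 0.0], [0.0, 0.0, -1.0]]
force: [0.4, 0.0, -0.1]
opening: 0.397
grasp_force: 0.0
```

Run:
```python
from look import *
P=look("k",[("cover",0.),("cover_bar",.038),("nest_handle",.066),("well_0",.018),("well_1",.018),("well_2",.018),("station",0)])
np.save("k.npy",P["side"]["image"])
for n in P:
    r=bot.silhouettes(P[n],"cover")[:1]
    if r:
        v,u=np.nonzero(r[0]["pixels"]);print(n,r[0]["confidence"],u.min(),u.max(),v.min(),v.max())
```

```text
29.8 [0.5077 0.1171 0.2074] [ 0.4  0.  -0.1] 0.397 0.0
[[-0.993, -0.122, -0.0], [-0.122, 0.993, 0.0], [0.0, 0.0, -1.0]]
cover scene [244. 318.] 0.89 [0.4987 0.2424]
cover side [246. 259.] 0.63 [0.478  0.2298]
cover wrist [467. 190.] 0.6 [0.4949 0.2467]
   tri [ 0.4932  0.2448 -0.0038]
cover_bar scene [285. 287.] 0.59 [0.5213 0.1116]
cover_bar wrist [325. 197.] 0.95 [0.5098 0.1168]
   tri [0.5088 0.1174 0.0451]
nest_handle side [334. 281.] 0.88 [ 0.5    -0.1205]
nest_handle wrist [ 12. 154.] 0.75 [ 0.5    -0.1202]
   tri [ 0.5001 -0.1204  0.0658]
well_0 scene [349. 284.] 0.81 [ 0.4686 -0.061 ]
well_0 side [330. 279.] 0.89 [ 0.5532 -0.0606]
well_0 wrist [126. 212.] 0.88 [ 0.5492 -0.0573]
   tri [ 0.5361 -0.0741  0.0076]
well_1 scene [349. 284.] 0.81 [ 0.4686 -0.061 ]
well_1 side [330. 279.] 0.89 [ 0.5532 -0.0606]
well_1 wrist [126. 212.] 0.88 [ 0.5492 -0.0573]
   tri [ 0.5361 -0.0741  0.0076]
well_2 scene [349. 284.] 0.81 [ 0.4686 -0.061 ]
well_2 side [330. 279.] 0.89 [ 0.5532 -0.0606]
well_2 wrist [126. 212.] 0.88 [ 0.5492 -0.0573]
   tri [ 0.5361 -0.0741  0.0076]
station scene [332. 272.] 0.47 [ 0.5863 -0.0875]
station side [304. 299.] 0.42 [ 0.4502 -0.0521]
scene 0.58 320 351 308 326
side 0.72 359 380 236 261
wrist 0.79 318 625 76 311
```

The cover lies flat at (0.494, 0.245). On to the nest handle at (0.500,-0.120).

Emit:
{"method": "play_rows", "body": {
  "moves": [
    [[7,-47,0,0,0,0],[7,-47,0,0,0,0],[7,-47,0,0,0,0],[8,-47,0,0,0,0],[8,-47,0,0,0,0]]
  ]
}}

```text
time_s: 31.65
position: [0.5, -0.1224, 0.2058]
tcp_rot: [[-0.993, -0.122, 0.0], [-0.122, 0.993, -0.0], [-0.0, -0.0, -1.0]]
force: [1.0, 0.9, -0.8]
opening: 0.399
grasp_force: 0.0
```

Emit:
{"method": "play_rows", "body": {
  "moves": [
    [[0,0,0,0,0,0],[0,0,0,0,0,0]]
  ]
}}

```text
time_s: 31.85
position: [0.5, -0.1216, 0.2055]
tcp_rot: [[-0.993, -0.119, -0.0], [-0.119, 0.993, 0.001], [0.0, 0.001, -1.0]]
force: [0.9, 0.3, 0.6]
opening: 0.402
grasp_force: 0.0
```

Run:
```python
from look import *
P=look("l",[("nest_handle",.066),("station",0),("nest",.004),("hinge_line",.038),("reader_pivot",.142)],cams=("side","wrist"))
w=P["wrist"]
for q in("nest","station"):
  for r in bot.silhouettes(w,q)[:1]:
    c,_=cv2.findContours(r["pixels"].astype(np.uint8),0,2);c=max(c,key=cv2.contourArea)
    print(q,r["confidence"],cv2.boundingRect(c),cv2.minAreaRect(c))
cv2.imwrite("pics/l.png",w["image"])
```

```text
31.85 [ 0.5    -0.1216  0.2055] [0.9 0.3 0.6] 0.402 0.0
[[-0.993, -0.119, -0.0], [-0.119, 0.993, 0.001], [0.0, 0.001, -1.0]]
nest_handle side [335. 281.] 0.65 [ 0.5025 -0.1219]
nest_handle wrist [327. 214.] 0.61 [ 0.5    -0.1183]
   tri [ 0.5018 -0.1198  0.0649]
station wrist [327. 216.] 0.63 [ 0.5176 -0.116 ]
nest side [335. 298.] 0.88 [ 0.5071 -0.1178]
nest wrist [329. 195.] 0.56 [ 0.4976 -0.1168]
   tri [ 0.4993 -0.1195  0.0088]
hinge_line side [301. 278.] 0.65 [ 0.4815 -0.0133]
hinge_line wrist [454. 202.] 0.98 [ 0.4842 -0.0157]
   tri [ 0.4833 -0.0139  0.0371]
reader_pivot side [395. 249.] 0.65 [ 0.6387 -0.2153]
nest 0.66 (220, 93, 211, 208) ((325.0, 196.5), (207.0, 210.0), 90.0)
station 0.82 (176, 81, 293, 239) ((322.0, 200.0), (238.0, 292.0), 90.0)
```

View pics/l.png

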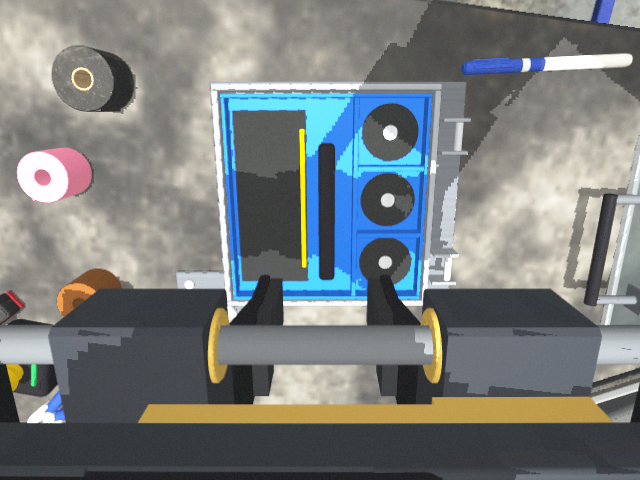

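The handle lies at column 327, rows 145–278, parallel to the pads. Gripping it.

Emit:
{"method": "play_rows", "body": {
  "moves": [
    [[0,3,45,0,0,0],[0,0,45,0,0,0],[0,0,40,0,0,0],[0,0,28,0,0,0],[0,0,13,0,0,0]]
  ]
}}

```text
time_s: 33.05
position: [0.4984, -0.1171, 0.0322]
tcp_rot: [[-0.993, -0.122, -0.004], [-0.122, 0.993, 0.002], [0.004, 0.002, -1.0]]
force: [-0.3, 0.4, 0.5]
opening: 0.4
grasp_force: 0.0
```

Emit:
{"method": "play_rows", "body": {
  "moves": [
    [[0,0,0,0,0,0],[0,0,0,0,0,0],[0,0,0,0,0,0],[0,0,0,0,0,0],[0,0,0,0,0,0]]
  ],
  "fingers": -1
}}

```text
time_s: 33.55
position: [0.5011, -0.1183, 0.0362]
tcp_rot: [[-0.993, -0.122, 0.003], [-0.122, 0.993, -0.002], [-0.003, -0.002, -1.0]]
force: [-0.1, 0.6, 5.6]
opening: 0.136
grasp_force: 30.0
```

Emit:
{"method": "play_rows", "body": {
  "moves": [
    [[0,0,0,0,0,0],[0,0,0,0,0,0]]
  ]
}}

```text
time_s: 33.75
position: [0.5011, -0.1183, 0.0361]
tcp_rot: [[-0.993, -0.122, 0.003], [-0.122, 0.993, -0.002], [-0.003, -0.002, -1.0]]
force: [0.1, -0.3, 7.2]
opening: 0.131
grasp_force: 30.0
```

Emit:
{"method": "play_rows", "body": {
  "moves": [
    [[0,0,-5,0,0,0],[0,0,-10,0,0,0],[0,0,-20,0,0,0],[0,0,-25,0,0,0],[0,0,-20,0,0,0]]
  ]
}}

```text
time_s: 34.25
position: [0.4995, -0.1174, 0.1159]
tcp_rot: [[-0.993, -0.122, -0.0], [-0.122, 0.993, 0.0], [0.0, 0.0, -1.0]]
force: [-0.2, -0.7, -3.7]
opening: 0.133
grasp_force: 30.0
```

Emit:
{"method": "play_rows", "body": {
  "moves": [
    [[0,0,0,0,0,0.07],[0,0,0,0,0,0.11],[0,0,0,0,0,0.14],[0,0,0,0,0,0.14],[0,0,0,0,0,0.14]]
  ]
}}

```text
time_s: 34.75
position: [0.4992, -0.1172, 0.115]
tcp_rot: [[-0.885, 0.465, -0.001], [0.465, 0.885, 0.001], [0.001, 0.0, -1.0]]
force: [-0.6, -0.1, -3.4]
opening: 0.138
grasp_force: 30.0
```

Emit:
{"method": "play_rows", "body": {
  "moves": [
    [[0,0,0,0,0,0.14],[0,0,0,0,0,0.14],[0,0,0,0,0,0.14],[0,0,0,0,0,0.14],[0,0,0,0,0,0.14]]
  ]
}}

```text
time_s: 35.25
position: [0.4992, -0.1173, 0.1149]
tcp_rot: [[-0.378, 0.926, -0.001], [0.926, 0.378, 0.001], [0.001, -0.001, -1.0]]
force: [0.6, 0.2, -3.3]
opening: 0.128
grasp_force: 30.0
```

Emit:
{"method": "play_rows", "body": {
  "moves": [
    [[0,0,0,0,0,0.14],[0,0,0,0,0,0.14],[0,0,0,0,0,0.14],[0,0,0,0,0,0.14],[0,0,0,0,0,0.14]]
  ]
}}

```text
time_s: 35.75
position: [0.4992, -0.1172, 0.1149]
tcp_rot: [[0.308, 0.952, -0.001], [0.952, -0.308, 0.001], [0.0, -0.001, -1.0]]
force: [-0.7, 0.2, -2.5]
opening: 0.13
grasp_force: 30.0
```

Emit:
{"method": "play_rows", "body": {
  "moves": [
    [[0,0,0,0,0,0.14],[0,0,0,0,0,0.14],[0,0,0,0,0,0.14],[0,0,0,0,0,0.14],[0,0,0,0,0,0.14]]
  ]
}}

```text
time_s: 36.25
position: [0.4991, -0.1172, 0.1149]
tcp_rot: [[0.848, 0.53, -0.001], [0.53, -0.848, 0.001], [-0.001, -0.001, -1.0]]
force: [0.2, 0.2, -4.1]
opening: 0.133
grasp_force: 30.0
```

Emit:
{"method": "play_rows", "body": {
  "moves": [
    [[0,0,0,0,0,0.1],[0,0,0,0,0,0.06],[0,0,0,0,0,0],[0,0,0,0,0,0]]
  ]
}}

```text
time_s: 36.65
position: [0.4995, -0.1174, 0.1148]
tcp_rot: [[0.919, 0.394, -0.0], [0.394, -0.919, 0.0], [-0.0, -0.0, -1.0]]
force: [-0.7, -0.1, -3.3]
opening: 0.13
grasp_force: 30.0
```

Run:
```python
from look import *
P=look("m",[("nest_handle",.145),("nest",.084),("hinge_line",.038),("reader_pivot",.142),("label_roll_0",0)],cams=("side","wrist"))
cv2.imwrite("pics/m.png",P["wrist"]["image"]); print(np.round(bot.read_state()["joint_positions"],1))
```

```text
36.65 [ 0.4995 -0.1174  0.1148] [-0.7 -0.1 -3.3] 0.13 30.0
[[0.919, 0.394, -0.0], [0.394, -0.919, 0.0], [-0.0, -0.0, -1.0]]
nest_handle side [333. 255.] 0.58 [ 0.5013 -0.1154]
nest_handle wrist [324. 315.] 0.87 [ 0.5015 -0.1162]
   tri [ 0.5013 -0.1159  0.1451]
nest side [334. 274.] 0.79 [ 0.5057 -0.115 ]
nest wrist [326. 258.] 0.69 [ 0.5027 -0.1167]
   tri [ 0.5035 -0.1166  0.0859]
hinge_line side [303. 279.] 0.58 [ 0.4811 -0.0218]
reader_pivot side [389. 248.] 0.89 [ 0.6355 -0.1997]
label_roll_0 side [410. 375.] 0.85 [ 0.4055 -0.4269]
label_roll_0 side [404. 342.] 0.7 [ 0.4891 -0.357 ]
label_roll_0 side [419. 312.] 0.65 [ 0.6128 -0.3243]
label_roll_0 side [381. 352.] 0.61 [ 0.4232 -0.3326]
label_roll_0 wrist [610. 333.] 0.72 [ 0.5047 -0.3524]
[-25.7  29.9 103.1   0.   47.   41.1]
```

The nest still needs 16° (0.283 rad). I'll finish the turn and lower it with force checks.

Emit:
{"method": "play_rows", "body": {
  "moves": [
    [[0,0,0,0,0,0.142],[0,0,0,0,0,0.141],[0,0,0,0,0,0],[0,0,0,0,0,0],[0,0,0,0,0,0]]
  ]
}}

```text
time_s: 37.75
position: [0.4998, -0.1176, 0.1146]
tcp_rot: [[0.992, 0.123, -0.0], [0.123, -0.992, 0.0], [-0.0, -0.0, -1.0]]
force: [0.8, 0.5, -4.3]
opening: 0.133
grasp_force: 30.0
```

Emit:
{"method": "play_rows", "body": {
  "moves": [
    [[-1.5,0,10,0,0,0],[0,0,15,0,0,0],[0,0,15,0,0,0],[0,0,8,0,0,0],[0,0,0,0,0,0]]
  ]
}}

```text
time_s: 38.25
position: [0.4973, -0.1174, 0.0652]
tcp_rot: [[0.993, 0.121, -0.003], [0.121, -0.993, 0.001], [-0.003, -0.002, -1.0]]
force: [0.1, 0.2, -3.1]
opening: 0.132
grasp_force: 30.0
```

Emit:
{"method": "play_rows", "body": {
  "moves": [
    [[0,0,4,0,0,0],[0,0,4,0,0,0],[0,0,0,0,0,0]]
  ]
}}

```text
time_s: 38.55
position: [0.4983, -0.1178, 0.0585]
tcp_rot: [[0.993, 0.121, -0.0], [0.121, -0.993, 0.0], [-0.0, -0.0, -1.0]]
force: [-0.9, 0.3, -2.5]
opening: 0.134
grasp_force: 30.0
```

Emit:
{"method": "play_rows", "body": {
  "moves": [
    [[0,0,4,0,0,0],[0,0,0,0,0,0]]
  ]
}}

```text
time_s: 38.75
position: [0.4982, -0.1178, 0.0545]
tcp_rot: [[0.993, 0.121, -0.0], [0.121, -0.993, 0.0], [-0.0, -0.0, -1.0]]
force: [0.1, -0.8, -2.3]
opening: 0.131
grasp_force: 30.0
```

The nest is below the rim and moving freely.

Emit:
{"method": "play_rows", "body": {
  "moves": [
    [[0,0,5,0,0,0],[0,0,5,0,0,0],[0,0,0,0,0,0]]
  ]
}}

```text
time_s: 39.05
position: [0.4978, -0.1176, 0.0439]
tcp_rot: [[0.993, 0.12, -0.002], [0.12, -0.993, 0.001], [-0.001, -0.001, -1.0]]
force: [-0.5, -0.9, -3.1]
opening: 0.131
grasp_force: 30.0
```

Emit:
{"method": "play_rows", "body": {
  "moves": [
    [[0,0,4,0,0,0],[0,0,3,0,0,0],[0,0,0,0,0,0]]
  ]
}}

```text
time_s: 39.35
position: [0.4981, -0.1177, 0.0372]
tcp_rot: [[0.993, 0.121, -0.001], [0.121, -0.993, 0.0], [-0.001, -0.001, -1.0]]
force: [0.0, -0.3, -2.7]
opening: 0.134
grasp_force: 30.0
```

Emit:
{"method": "play_rows", "body": {
  "moves": [
    [[0,0,2,0,0,0],[0,0,2,0,0,0],[0,0,0,0,0,0]]
  ]
}}

```text
time_s: 39.65
position: [0.4985, -0.1179, 0.0361]
tcp_rot: [[0.993, 0.121, 0.001], [0.121, -0.993, -0.001], [0.001, 0.001, -1.0]]
force: [-3.5, 0.8, 17.6]
opening: 0.133
grasp_force: 30.0
```

Emit:
{"method": "play_rows", "body": {
  "moves": [
    [[0,0,0,0,0,0],[0,0,0,0,0,0],[0,0,0,0,0,0],[0,0,0,0,0,0]]
  ],
  "fingers": -0.2
}}

```text
time_s: 40.05
position: [0.4985, -0.1179, 0.0335]
tcp_rot: [[0.993, 0.12, 0.0], [0.12, -0.993, -0.0], [0.0, 0.0, -1.0]]
force: [-0.0, 0.2, 0.8]
opening: 0.371
grasp_force: 0.0
```

Emit:
{"method": "play_rows", "body": {
  "moves": [
    [[0,0,-20,0,0,0],[0,0,-45,0,0,0],[0,0,-45,0,0,0],[0,0,-45,0,0,0],[0,0,-45,0,0,0]]
  ]
}}

```text
time_s: 40.55
position: [0.4979, -0.1176, 0.2352]
tcp_rot: [[0.993, 0.12, -0.001], [0.12, -0.993, 0.0], [-0.001, -0.0, -1.0]]
force: [-0.0, -0.9, -1.2]
opening: 0.397
grasp_force: 0.0
```

Emit:
{"method": "play_rows", "body": {
  "moves": [
    [[-30,30,0,0,0,0],[-30,30,0,0,0,0],[0,30,0,0,0,0],[0,0,0,0,0,0],[0,0,0,0,0,0]]
  ],
  "fingers": 1
}}

```text
time_s: 41.05
position: [0.4493, -0.2146, 0.2333]
tcp_rot: [[0.993, 0.119, -0.001], [0.119, -0.993, 0.001], [-0.0, -0.001, -1.0]]
force: [-0.2, 0.1, -0.1]
opening: 0.773
grasp_force: 0.0
```

Run:
```python
from look import *
P=look("n",[("nest_handle",.066),("nest",.004),("well_1",.018),("reader_knob",.142),("label_roll_0",0)],cams=("side","wrist"),save=("wrist",))
```

```text
41.05 [ 0.4493 -0.2146  0.2333] [-0.2  0.1 -0.1] 0.773 0.0
[[0.993, 0.119, -0.001], [0.119, -0.993, 0.001], [-0.0, -0.001, -1.0]]
nest_handle side [336. 280.] 0.82 [ 0.5048 -0.1217]
nest_handle wrist [211. 130.] 0.92 [ 0.4989 -0.1178]
   tri [ 0.5006 -0.1214  0.0693]
nest side [335. 296.] 0.95 [ 0.5126 -0.1123]
nest wrist [231. 121.] 0.87 [ 0.5044 -0.1202]
   tri [ 0.5042 -0.1209  0.0127]
well_1 side [347. 301.] 0.87 [ 0.5026 -0.1637]
well_1 wrist [282.  52.] 0.88 [ 0.5666 -0.1625]
   tri [ 0.5604 -0.1425 -0.0281]
reader_knob side [425. 266.] 0.84 [ 0.6209 -0.3188]
reader_knob wrist [100. 130.] 0.31 [ 0.4965 -0.0698]
label_roll_0 side [414. 374.] 0.93 [ 0.4154 -0.4315]
label_roll_0 side [378. 350.] 0.77 [ 0.4226 -0.3263]
label_roll_0 side [403. 338.] 0.68 [ 0.4974 -0.347 ]
label_roll_0 side [417. 311.] 0.51 [ 0.6143 -0.3176]
label_roll_0 side [245. 253.] 0.41 [0.4969 0.2591]
label_roll_0 wrist [473.  22.] 0.86 [ 0.6137 -0.3241]
label_roll_0 wrist [477. 148.] 0.72 [ 0.5074 -0.3516]
label_roll_0 wrist [532. 257.] 0.67 [ 0.407 -0.43 ]
label_roll_0 wrist [422. 225.] 0.59 [ 0.4266 -0.3133]
```

View pics/n_wrist.png

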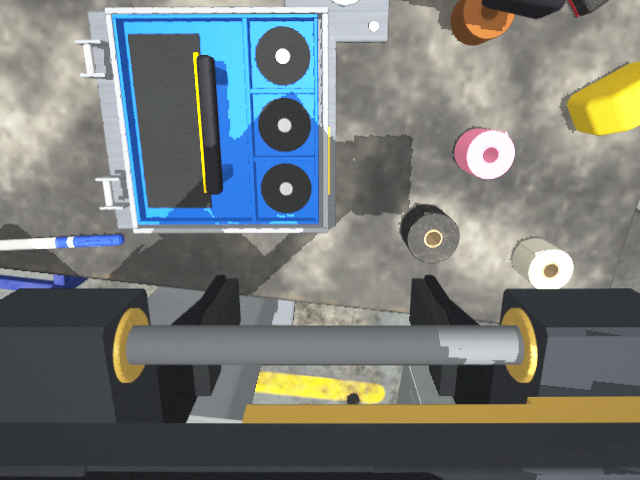

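The nest is seated and turned: wells on the right in the image at columns 285, rows 57, 125 and 188. The black roll is at (430,235), cream at (545,262). No third roll shows. I'll move over the black roll.

Emit:
{"method": "play_rows", "body": {
  "moves": [
    [[-11,32,0,0,0,0],[-11,32,0,0,0,0],[-12,32,0,0,0,0],[0,0,0,0,0,0],[0,0,0,0,0,0]]
  ]
}}

```text
time_s: 42.15
position: [0.4271, -0.3141, 0.2334]
tcp_rot: [[0.993, 0.119, -0.0], [0.119, -0.993, 0.001], [-0.0, -0.001, -1.0]]
force: [0.1, -0.3, -0.9]
opening: 0.998
grasp_force: 0.0
```

```bash
cat > roll.py <<'E'
from look import *
def rolls():
    s=st(); p=bot.capture("wrist"); T=np.array(s["position"]);R=np.array(s["tcp_rot"])
    best=bot.silhouettes(p,"label_roll_0")[:4]
    for r in best:
        m=r["pixels"]
        if m.sum()<100: continue
        col=np.median(p["image"][m],axis=0)
        # match: project cylinder, minimise silhouette centroid mismatch
        v,u=np.nonzero(m); c=np.array([u.mean(),v.mean()])
        rad=.024 if col.mean()<90 else .021
        a=np.linspace(0,2*np.pi,24,endpoint=False)
        X=at(p,c,.018)[:2]
        for _ in range(6):
            pts=np.vstack([np.c_[X[0]+rad*np.cos(a),X[1]+rad*np.sin(a),0*a+z] for z in(0,.037)])
            q=proj(p,pts).astype(np.float32);h=cv2.convexHull(q);M=cv2.moments(h)
            X=X+(at(p,c,.018)-at(p,(M["m10"]/M["m00"],M["m01"]/M["m00"]),.018))[:2]
        d=np.r_[X,0]-T
        print("conf",round(r["confidence"],2),"bgr",col,"px",np.round(c),"area",m.sum(),round(cv2.contourArea(h)),"pos",np.round(X,4),"tool dxy mm",np.round(1000*R[:,:2].T@d,1))
    return p
E
python3 - <<'E'
from roll import *
p=rolls(); cv2.imwrite("pics/o.png",p["image"])
E
```

```text
42.15 [ 0.4271 -0.3141  0.2334] [ 0.1 -0.3 -0.9] 0.998 0.0
[[0.993, 0.119, -0.0], [0.119, -0.993, 0.001], [-0.0, -0.001, -1.0]]
conf 0.88 bgr [255. 255. 255.] px [445. 231.] area 2148 2143 pos [ 0.4069 -0.4307] tool dxy mm [-33.8 113.6]
conf 0.87 bgr [72. 75. 76.] px [326. 199.] area 2383 2471 pos [ 0.4243 -0.3159] tool dxy mm [-3.   1.7]
conf 0.72 bgr [255. 250. 255.] px [378. 114.] area 1931 2110 pos [ 0.5044 -0.3508] tool dxy mm [72.4 45.9]
```

The silhouettes match in area. The black roll is at offset (−3, +2) mm, so I'll descend and grip it.

Emit:
{"method": "play_rows", "body": {
  "moves": [
    [[-3,2,45,0,0,0],[0,0,48,0,0,0],[0,0,48,0,0,0],[0,0,45,0,0,0],[0,0,30,0,0,0]]
  ]
}}

```text
time_s: 42.75
position: [0.424, -0.3136, 0.0151]
tcp_rot: [[0.993, 0.122, -0.002], [0.122, -0.993, 0.003], [-0.002, -0.003, -1.0]]
force: [0.5, -0.1, -0.7]
opening: 0.999
grasp_force: 0.0
```

Emit:
{"method": "play_rows", "body": {
  "moves": [
    [[0,0,12,0,0,0],[0,0,0,0,0,0],[0,0,0,0,0,0]]
  ]
}}

```text
time_s: 43.05
position: [0.4256, -0.3164, 0.0067]
tcp_rot: [[0.993, 0.121, 0.001], [0.121, -0.993, -0.001], [0.001, 0.002, -1.0]]
force: [-0.2, -0.2, 1.0]
opening: 1.004
grasp_force: 0.0
```

Emit:
{"method": "play_rows", "body": {
  "moves": [
    [[0,0,0,0,0,0],[0,0,0,0,0,0],[0,0,0,0,0,0],[0,0,0,0,0,0],[0,0,0,0,0,0]]
  ],
  "fingers": -1
}}

```text
time_s: 43.55
position: [0.4248, -0.3163, 0.006]
tcp_rot: [[0.993, 0.12, 0.0], [0.12, -0.993, -0.0], [0.0, 0.001, -1.0]]
force: [0.3, -0.0, -0.1]
opening: 0.632
grasp_force: 0.0
```

Emit:
{"method": "play_rows", "body": {
  "moves": [
    [[0,0,0,0,0,0],[0,0,0,0,0,0]]
  ]
}}

```text
time_s: 43.75
position: [0.4247, -0.3162, 0.0058]
tcp_rot: [[0.993, 0.12, 0.0], [0.12, -0.993, -0.0], [0.0, 0.0, -1.0]]
force: [-0.2, 0.7, 2.1]
opening: 0.544
grasp_force: 30.0
```

Gripped (47 mm). I'll lift and work out the well centres from the discs in the last picture.

Emit:
{"method": "play_rows", "body": {
  "moves": [
    [[0,0,-15,0,0,0],[0,0,-40,0,0,0],[0,0,-40,0,0,0],[0,0,0,0,0,0]]
  ]
}}

```text
time_s: 44.15
position: [0.4273, -0.3188, 0.105]
tcp_rot: [[0.993, 0.121, 0.007], [0.121, -0.993, -0.008], [0.006, 0.008, -1.0]]
force: [1.6, -0.5, -0.3]
opening: 0.545
grasp_force: 30.0
```

Run:
```python
from look import *
s=st();w=bot.capture("wrist");T=np.array(s["position"]);R=np.array(w["R"]);c=-R.T@np.array(w["t"])+np.array([.4493,-.2146,.2333])-T;w["t"]=-R@c
im=cv2.imread("pics/n_wrist.png")
hsv=cv2.cvtColor(im,cv2.COLOR_BGR2HSV)
m=cv2.inRange(hsv,(0,0,215),(180,60,255));m[:, :265]=0;m[:,305:]=0;m[210:]=0;m[:40]=0
n,_,stt,ce=cv2.connectedComponentsWithStats(m)
for i in range(1,n):
    if stt[i,4]>30: print(stt[i],np.round(ce[i]),np.round(at(w,ce[i],.018),4))
# well rectangles' inner blue walls: top rim of nest corners
b=cv2.inRange(hsv,(95,120,90),(125,255,255))
q,_=cv2.findContours(b,0,2);q=max(q,key=cv2.contourArea);r=cv2.minAreaRect(q);print(r)
bx=cv2.boxPoints(r);X=np.array([at(w,k,.032) for k in bx]);print(np.round(X,4),X.mean(0))
N=np.array([.4987,-.118])
for k,x in enumerate((-.057,0,.057)):print("pred",k,N+np.array([[.9926,-.1215],[.1215,.9926]])@[x,-.053])
```

```text
44.15 [ 0.4273 -0.3188  0.105 ] [ 1.6 -0.5 -0.3] 0.545 30.0
[[0.993, 0.121, 0.007], [0.121, -0.993, -0.008], [0.006, 0.008, -1.0]]
[276  49  14  15 172] [282.  56.] [ 0.5657 -0.166   0.018 ]
[279 119  12  12 117] [284. 125.] [ 0.5091 -0.173   0.018 ]
[281 183  11  11 100] [286. 188.] [ 0.4526 -0.1799  0.018 ]
((215.0, 119.0), (210.0, 206.0), 90.0)
[[ 0.5791 -0.0289  0.032 ]
 [ 0.5989 -0.1928  0.032 ]
 [ 0.4258 -0.2131  0.032 ]
 [ 0.4037 -0.027   0.032 ]] [ 0.50188714 -0.11544632  0.032     ]
pred 0 [ 0.4485613 -0.1775333]
pred 1 [ 0.5051395 -0.1706078]
pred 2 [ 0.5617177 -0.1636823]
```

Emit:
{"method": "play_rows", "body": {
  "moves": [
    [[24,-34,-5,0,0,0],[24,-34,-5,0,0,0],[24,-34,0,0,0,0],[25,-34,0,0,0,0],[0,0,0,0,0,0]]
  ]
}}

```text
time_s: 44.7
position: [0.5049, -0.1644, 0.109]
tcp_rot: [[0.992, 0.126, -0.003], [0.126, -0.992, 0.003], [-0.002, -0.003, -1.0]]
force: [0.5, -0.4, -0.6]
opening: 0.544
grasp_force: 30.0
```

Emit:
{"method": "play_rows", "body": {
  "moves": [
    [[0,0,0,0,0,0],[0,0,0,0,0,0],[0,0,0,0,0,0]]
  ]
}}

```text
time_s: 45.0
position: [0.5039, -0.1704, 0.1101]
tcp_rot: [[0.993, 0.119, -0.001], [0.119, -0.993, 0.0], [-0.001, -0.001, -1.0]]
force: [0.6, -0.4, -0.6]
opening: 0.544
grasp_force: 30.0
```

Run:
```python
from look import *
s=st();w=bot.capture("wrist");im=w["image"];cv2.imwrite("pics/p.png",im)
hsv=cv2.cvtColor(im,cv2.COLOR_BGR2HSV)
m=cv2.inRange(hsv,(0,0,190),(180,70,255));m[290:]=0
n,_,stt,ce=cv2.connectedComponentsWithStats(m)
for i in range(1,n):
    if 40<stt[i,4]<1500: print(stt[i],np.round(ce[i]),np.round(at(w,ce[i],.018),4))
for nm,X in(("w2",[.5617,-.1637,.018]),("w2disc",[.5657,-.166,.018])):print(nm,proj(w,X))
for q,z in(("nest_handle",.066),("hinge_line",.038),("nest",.004),("reader_knob",.142)):
    for r in bot.pinpoint(w,q)[:1]:print(q,r["confidence"],np.round(r["centre"]),np.round(at(w,r["centre"],z),4))
# handle: dark region
```

```text
45.0 [ 0.5039 -0.1704  0.1101] [ 0.6 -0.4 -0.6] 0.544 30.0
[[0.993, 0.119, -0.001], [0.119, -0.993, 0.0], [-0.001, -0.001, -1.0]]
[444   0  53  17 271] [465.   5.] [ 0.6453 -0.2333  0.018 ]
[329   7  37   9 166] [344.  12.] [ 0.6338 -0.1662  0.018 ]
[ 182   18   65   53 1453] [209.  47.] [ 0.6062 -0.0905  0.018 ]
[329  26  51   9 283] [352.  31.] [ 0.6245 -0.1716  0.018 ]
[ 33 104  12  10  60] [ 38. 109.] [0.5593 0.0104 0.018 ]
[554 104  10  11  59] [558. 110.] [ 0.5958 -0.3012  0.018 ]
[524 113   9  14  80] [528. 120.] [ 0.5882 -0.2845  0.018 ]
[ 31 122  45  50 738] [ 52. 146.] [0.5382 0.0032 0.018 ]
[315 126  20  21 318] [325. 136.] [ 0.5639 -0.1632  0.018 ]
[ 18 136  21  33 260] [ 26. 152.] [0.5324 0.0196 0.018 ]
[580 168  16  26 218] [588. 178.] [ 0.5577 -0.331   0.018 ]
[ 20 197   8   8  41] [ 24. 200.] [0.5013 0.0233 0.018 ]
[  0 208  10  21 107] [  3. 220.] [0.4868 0.038  0.018 ]
[  6 209  10  13  68] [ 11. 214.] [0.491  0.0324 0.018 ]
[317 218  17  15 211] [325. 226.] [ 0.5075 -0.17    0.018 ]
w2 [[325.07226097 139.63796637]]
w2disc [[329.58891519 133.45871952]]
nest_handle 0.61 [228. 249.] [ 0.5013 -0.118   0.066 ]
hinge_line 0.75 [ 68. 237.] [ 0.4871 -0.0155  0.038 ]
nest 0.75 [250. 220.] [ 0.5012 -0.1195  0.004 ]
```

Well 2's disc at (325,136) puts well 1 about 3 mm further along tool x. I'll lower the roll.

Emit:
{"method": "play_rows", "body": {
  "moves": [
    [[3,0,15,0,0,0],[0,0,25,0,0,0],[0,0,20,0,0,0],[0,0,8,0,0,0],[0,0,0,0,0,0]]
  ]
}}

```text
time_s: 45.75
position: [0.5069, -0.1689, 0.0417]
tcp_rot: [[0.993, 0.12, -0.002], [0.12, -0.993, 0.001], [-0.002, -0.001, -1.0]]
force: [-1.2, -0.9, -0.4]
opening: 0.545
grasp_force: 30.0
```

Emit:
{"method": "play_rows", "body": {
  "moves": [
    [[0,0,4,0,0,0],[0,0,3,0,0,0],[0,0,0,0,0,0]]
  ]
}}

```text
time_s: 46.05
position: [0.5078, -0.1692, 0.036]
tcp_rot: [[0.993, 0.12, 0.001], [0.12, -0.993, -0.0], [0.001, 0.0, -1.0]]
force: [0.5, 0.5, -0.6]
opening: 0.54
grasp_force: 30.0
```

Emit:
{"method": "play_rows", "body": {
  "moves": [
    [[0,0,3,0,0,0],[0,0,0,0,0,0]]
  ]
}}

```text
time_s: 46.25
position: [0.5076, -0.1691, 0.0327]
tcp_rot: [[0.993, 0.121, 0.0], [0.121, -0.993, -0.0], [0.0, 0.0, -1.0]]
force: [-0.4, 0.8, -0.4]
opening: 0.547
grasp_force: 30.0
```

Emit:
{"method": "play_rows", "body": {
  "moves": [
    [[0,0,4,0,0,0],[0,0,0,0,0,0]]
  ]
}}

```text
time_s: 46.45
position: [0.5073, -0.1689, 0.0283]
tcp_rot: [[0.993, 0.12, -0.001], [0.12, -0.993, 0.0], [-0.001, -0.0, -1.0]]
force: [0.5, -0.3, -0.9]
opening: 0.546
grasp_force: 30.0
```

The roll slides into the well freely.

Emit:
{"method": "play_rows", "body": {
  "moves": [
    [[0,0,3,0,0,0],[0,0,1,0,0,0],[0,0,0,0,0,0]]
  ]
}}

```text
time_s: 46.75
position: [0.5074, -0.169, 0.0244]
tcp_rot: [[0.993, 0.12, -0.0], [0.12, -0.993, 0.0], [-0.0, -0.0, -1.0]]
force: [-0.9, -0.2, -0.2]
opening: 0.541
grasp_force: 30.0
```

Emit:
{"method": "play_rows", "body": {
  "moves": [
    [[0,0,0,0,0,0],[0,0,0,0,0,0],[0,0,0,0,0,0]]
  ],
  "fingers": 0.28
}}

```text
time_s: 47.05
position: [0.5078, -0.1692, 0.0248]
tcp_rot: [[0.993, 0.12, 0.0], [0.12, -0.993, -0.0], [0.0, 0.0, -1.0]]
force: [0.0, 0.4, 0.5]
opening: 0.629
grasp_force: 0.0
```

Emit:
{"method": "play_rows", "body": {
  "moves": [
    [[0,0,-20,0,0,0],[0,0,-45,0,0,0],[0,0,-45,0,0,0],[0,0,-45,0,0,0],[0,0,-45,0,0,0]]
  ]
}}

```text
time_s: 47.55
position: [0.5072, -0.1688, 0.2266]
tcp_rot: [[0.993, 0.121, 0.0], [0.121, -0.993, -0.0], [0.0, 0.0, -1.0]]
force: [1.0, -0.3, -0.3]
opening: 0.641
grasp_force: 0.0
```

Emit:
{"method": "play_rows", "body": {
  "moves": [
    [[-31,48,0,0,0,0],[-31,48,0,0,0,0],[-31,48,0,0,0,0],[-31,48,0,0,0,0],[-6,47,0,0,0,0]]
  ],
  "fingers": 1
}}

```text
time_s: 48.05
position: [0.4169, -0.3969, 0.2248]
tcp_rot: [[0.993, 0.119, -0.002], [0.119, -0.993, 0.002], [-0.002, -0.002, -1.0]]
force: [1.3, -0.2, -0.2]
opening: 0.966
grasp_force: 0.0
```

Emit:
{"method": "play_rows", "body": {
  "moves": [
    [[0,0,0,0,0,0],[0,0,0,0,0,0],[0,0,0,0,0,0]]
  ]
}}

```text
time_s: 48.35
position: [0.4196, -0.3949, 0.2243]
tcp_rot: [[0.993, 0.121, -0.001], [0.121, -0.993, 0.002], [-0.001, -0.002, -1.0]]
force: [-0.4, -0.7, -0.1]
opening: 0.998
grasp_force: 0.0
```

Run:
```python
from roll import *
p=rolls()
P=bot.capture("side")
for r in bot.pinpoint(P,"label_roll_1")[:6]: print(np.round(r["centre"]),round(r["confidence"],2),np.round(at(P,r["centre"],0)[:2],3),np.round(at(P,r["centre"],.018)[:2],3))
```

```text
48.35 [ 0.4196 -0.3949  0.2243] [-0.4 -0.7 -0.1] 0.998 0.0
[[0.993, 0.121, -0.001], [0.121, -0.993, 0.002], [-0.001, -0.002, -1.0]]
conf 0.93 bgr [255. 249. 255.] px [284.  92.] area 2098 2259 pos [ 0.5046 -0.3509] tool dxy mm [ 89.9 -33. ]
conf 0.66 bgr [104. 109. 111.] px [55. 59.] area 4558 3516 pos [ 0.508  -0.1585] tool dxy mm [ 116.6 -223.6]
conf 0.63 bgr [228. 243. 245.] px [363. 216.] area 1997 2065 pos [ 0.4068 -0.4309] tool dxy mm [-16.8  34.5]
[412. 374.] 0.82 [ 0.41  -0.428] [ 0.394 -0.436]
[405. 338.] 0.53 [ 0.502 -0.35 ] [ 0.484 -0.359]
[419. 314.] 0.53 [ 0.608 -0.327] [ 0.587 -0.337]
[352. 304.] 0.52 [ 0.522 -0.167] [ 0.504 -0.181]
[256. 293.] 0.17 [0.378 0.066] [0.364 0.047]
```

The black roll is in well 1. The cream roll is at offset (−17, +34.5) mm.

Emit:
{"method": "play_rows", "body": {
  "moves": [
    [[-17,34.5,15,0,0,0],[0,0,48,0,0,0],[0,0,48,0,0,0],[0,0,48,0,0,0],[0,0,35,0,0,0]]
  ]
}}

```text
time_s: 49.05
position: [0.4067, -0.4307, 0.0281]
tcp_rot: [[0.993, 0.122, -0.002], [0.122, -0.993, 0.002], [-0.001, -0.003, -1.0]]
force: [0.3, -1.3, 0.9]
opening: 0.999
grasp_force: 0.0
```

Emit:
{"method": "play_rows", "body": {
  "moves": [
    [[0,0,24,0,0,0],[0,0,0,0,0,0],[0,0,0,0,0,0]]
  ]
}}

```text
time_s: 49.35
position: [0.4076, -0.4323, 0.0069]
tcp_rot: [[0.993, 0.121, -0.0], [0.121, -0.993, 0.0], [-0.0, -0.0, -1.0]]
force: [0.3, -0.6, 0.6]
opening: 1.0
grasp_force: 0.0
```

Emit:
{"method": "play_rows", "body": {
  "moves": [
    [[0,0,0,0,0,0],[0,0,0,0,0,0],[0,0,0,0,0,0],[0,0,0,0,0,0],[0,0,0,0,0,0]]
  ],
  "fingers": -1
}}

```text
time_s: 49.85
position: [0.4072, -0.4328, 0.0072]
tcp_rot: [[0.993, 0.12, 0.0], [0.12, -0.993, -0.001], [0.0, 0.001, -1.0]]
force: [0.5, -0.0, 0.3]
opening: 0.631
grasp_force: 0.0
```

Emit:
{"method": "play_rows", "body": {
  "moves": [
    [[0,0,0,0,0,0],[0,0,0,0,0,0],[0,0,0,0,0,0]]
  ]
}}

```text
time_s: 50.15
position: [0.407, -0.4325, 0.0067]
tcp_rot: [[0.993, 0.12, -0.0], [0.12, -0.993, 0.0], [-0.0, -0.0, -1.0]]
force: [-0.0, 0.6, 0.7]
opening: 0.475
grasp_force: 30.0
```

Emit:
{"method": "play_rows", "body": {
  "moves": [
    [[0,0,-15,0,0,0],[0,0,-40,0,0,0],[0,0,-40,0,0,0],[12,-35,0,0,0,0],[12,-40,0,0,0,0]]
  ]
}}

```text
time_s: 50.65
position: [0.4232, -0.3575, 0.1044]
tcp_rot: [[0.993, 0.118, 0.004], [0.118, -0.993, -0.006], [0.004, 0.006, -1.0]]
force: [0.7, 1.2, -0.9]
opening: 0.471
grasp_force: 30.0
```

Emit:
{"method": "play_rows", "body": {
  "moves": [
    [[12.5,-42,0,0,0,0],[12.5,-42,0,0,0,0],[12.5,-45,0,0,0,0],[13,-45,0,0,0,0],[0,0,0,0,0,0]]
  ]
}}

```text
time_s: 51.15
position: [0.4496, -0.1703, 0.1022]
tcp_rot: [[0.992, 0.127, -0.003], [0.127, -0.992, 0.003], [-0.003, -0.004, -1.0]]
force: [-0.0, -0.1, -0.7]
opening: 0.475
grasp_force: 30.0
```

Emit:
{"method": "play_rows", "body": {
  "moves": [
    [[0,0,0,0,0,0],[0,0,0,0,0,0]]
  ]
}}

```text
time_s: 51.35
position: [0.4519, -0.1778, 0.1023]
tcp_rot: [[0.993, 0.12, 0.002], [0.12, -0.993, -0.002], [0.002, 0.002, -1.0]]
force: [1.1, 0.1, 0.0]
opening: 0.478
grasp_force: 30.0
```

Run:
```python
from roll import *
s=st();w=bot.capture("wrist")
im=w["image"];hsv=cv2.cvtColor(im,cv2.COLOR_BGR2HSV)
m=cv2.inRange(hsv,(0,0,190),(180,70,255));m[290:]=0
n,_,stt,ce=cv2.connectedComponentsWithStats(m)
for i in range(1,n):
    if 40<stt[i,4]<1500 and 280<ce[i][0]<370: print(stt[i],np.round(ce[i]),np.round(at(w,ce[i],.018),4),np.round(at(w,ce[i],.055),4))
for r in bot.pinpoint(w,"label_roll_1")[:4]:print(round(r["confidence"],2),np.round(r["centre"]),np.round(at(w,r["centre"],.018),4))
for X in([.5073,-.170,.018],[.5639,-.1632,.018],[.4507,-.1768,.018]):print(proj(w,X))
```

```text
51.35 [ 0.4519 -0.1778  0.1023] [1.1 0.1 0. ] 0.478 30.0
[[0.993, 0.12, 0.002], [0.12, -0.993, -0.002], [0.002, 0.002, -1.0]]
[312  30  22  24 408] [323.  42.] [ 0.5639 -0.1632  0.018 ] [ 0.5586 -0.1639  0.055 ]
[309 134  28  29 415] [323. 145.] [ 0.5074 -0.1704  0.018 ] [ 0.5102 -0.17    0.055 ]
0.94 [597. 182.] [ 0.5054 -0.3403  0.018 ]
0.85 [320. 143.] [ 0.5084 -0.1684  0.018 ]
0.39 [ 43. 150.] [ 0.4845 -0.0034  0.018 ]
[[322.62783717 144.85944787]]
[[322.55127865  41.68074615]]
[[322.69747823 236.34516701]]
```

Emit:
{"method": "play_rows", "body": {
  "moves": [
    [[0,-1,15,0,0,0],[0,0,22,0,0,0],[0,0,15,0,0,0],[0,0,8,0,0,0],[0,0,0,0,0,0]]
  ]
}}

```text
time_s: 51.95
position: [0.4504, -0.1762, 0.0407]
tcp_rot: [[0.993, 0.119, -0.002], [0.119, -0.993, 0.001], [-0.001, -0.001, -1.0]]
force: [-0.5, 0.3, -0.9]
opening: 0.476
grasp_force: 30.0
```

Emit:
{"method": "play_rows", "body": {
  "moves": [
    [[0,0,3,0,0,0],[0,0,3,0,0,0],[0,0,0,0,0,0]]
  ]
}}

```text
time_s: 52.25
position: [0.4511, -0.1757, 0.0358]
tcp_rot: [[0.993, 0.12, 0.0], [0.12, -0.993, -0.0], [0.0, 0.0, -1.0]]
force: [0.1, -0.4, -0.4]
opening: 0.476
grasp_force: 30.0
```

Emit:
{"method": "play_rows", "body": {
  "moves": [
    [[0,0,3,0,0,0],[0,0,0,0,0,0]]
  ]
}}

```text
time_s: 52.45
position: [0.451, -0.1754, 0.0327]
tcp_rot: [[0.993, 0.121, 0.0], [0.121, -0.993, -0.0], [0.0, 0.0, -1.0]]
force: [-0.3, 0.6, -1.1]
opening: 0.473
grasp_force: 30.0
```

Emit:
{"method": "play_rows", "body": {
  "moves": [
    [[0,0,4,0,0,0],[0,0,0,0,0,0]]
  ]
}}

```text
time_s: 52.65
position: [0.4508, -0.1753, 0.0283]
tcp_rot: [[0.993, 0.121, -0.001], [0.121, -0.993, 0.0], [-0.001, -0.0, -1.0]]
force: [0.4, -0.3, -0.8]
opening: 0.472
grasp_force: 30.0
```

Emit:
{"method": "play_rows", "body": {
  "moves": [
    [[0,0,3,0,0,0],[0,0,0.5,0,0,0],[0,0,0,0,0,0]]
  ]
}}

```text
time_s: 52.95
position: [0.4508, -0.1754, 0.025]
tcp_rot: [[0.993, 0.12, -0.0], [0.12, -0.993, 0.0], [-0.0, -0.0, -1.0]]
force: [0.2, 0.5, -0.8]
opening: 0.476
grasp_force: 30.0
```

Emit:
{"method": "play_rows", "body": {
  "moves": [
    [[0,0,0,0,0,0],[0,0,0,0,0,0],[0,0,0,0,0,0]]
  ],
  "fingers": 0.14
}}

```text
time_s: 53.25
position: [0.451, -0.1755, 0.0253]
tcp_rot: [[0.993, 0.12, 0.0], [0.12, -0.993, -0.0], [0.0, 0.0, -1.0]]
force: [0.6, 0.4, -0.0]
opening: 0.562
grasp_force: 0.0
```

Emit:
{"method": "play_rows", "body": {
  "moves": [
    [[0,0,-20,0,0,0],[0,0,-45,0,0,0],[0,0,-48,0,0,0],[0,0,-48,0,0,0],[0,0,-45,0,0,0]]
  ]
}}

```text
time_s: 53.75
position: [0.4507, -0.1753, 0.2335]
tcp_rot: [[0.993, 0.121, 0.001], [0.121, -0.993, -0.0], [0.001, 0.001, -1.0]]
force: [0.8, -0.0, 0.2]
opening: 0.567
grasp_force: 0.0
```

Emit:
{"method": "play_rows", "body": {
  "moves": [
    [[30,33,0,0,0,0],[30,33,0,0,0,0],[30,33,0,0,0,0],[30,33,0,0,0,0],[12,33,0,0,0,0]]
  ]
}}

```text
time_s: 54.25
position: [0.6043, -0.324, 0.231]
tcp_rot: [[0.993, 0.122, 0.002], [0.122, -0.993, -0.0], [0.002, 0.0, -1.0]]
force: [0.0, 0.4, -0.3]
opening: 0.567
grasp_force: 0.0
```

Emit:
{"method": "play_rows", "body": {
  "moves": [
    [[0,0,0,0,0,0],[0,0,0,0,0,0],[0,0,0,0,0,0]]
  ]
}}

```text
time_s: 54.55
position: [0.6009, -0.3221, 0.2308]
tcp_rot: [[0.993, 0.121, -0.002], [0.121, -0.993, 0.002], [-0.001, -0.002, -1.0]]
force: [0.6, -0.0, -0.1]
opening: 0.569
grasp_force: 0.0
```

Run:
```python
from roll import *
s=st();T=np.array(s["position"]);R=np.array(s["tcp_rot"])
P={n:bot.capture(n) for n in("wrist","side")}
for n,p in P.items():
    for q,z in(("reader_knob",.142),("label_roll_0",.018),("nest",.004)):
        for r in bot.pinpoint(p,q)[:5 if 'l_r' in q else 1]:print(n,q,round(r["confidence"],2),np.round(r["centre"]),np.round(at(p,r["centre"],z),4))
w=P["wrist"];hsv=cv2.cvtColor(w["image"],cv2.COLOR_BGR2HSV)
m=cv2.inRange(hsv,(20,150,120),(35,255,255));m[300:]=0
n,_,stt,ce=cv2.connectedComponentsWithStats(m)
for i in range(1,n):
    if stt[i,4]>150:
        X=at(w,ce[i],.145);print(stt[i],X,"tool",1000*R[:,:2].T@(X-T))
```

```text
54.55 [ 0.6009 -0.3221  0.2308] [ 0.6 -0.  -0.1] 0.569 0.0
[[0.993, 0.121, -0.002], [0.121, -0.993, 0.002], [-0.001, -0.002, -1.0]]
wrist reader_knob 0.96 [330. 200.] [ 0.6222 -0.3229  0.142 ]
wrist label_roll_0 0.81 [159. 271.] [ 0.5069 -0.1704  0.018 ]
wrist label_roll_0 0.72 [345. 288.] [ 0.5111 -0.3529  0.018 ]
wrist nest 0.85 [114. 266.] [ 0.5002 -0.1201  0.004 ]
side reader_knob 0.6 [424. 265.] [ 0.6221 -0.3146  0.142 ]
side label_roll_0 0.87 [352. 307.] [ 0.4933 -0.1882  0.018 ]
side label_roll_0 0.83 [417. 311.] [ 0.591  -0.3279  0.018 ]
side label_roll_0 0.81 [336. 310.] [ 0.4559 -0.1663  0.018 ]
side label_roll_0 0.75 [406. 341.] [ 0.4775 -0.3669  0.018 ]
side nest 0.31 [226. 241.] [0.5011 0.3643 0.004 ]
[312 184  33  37 977] [ 0.62140964 -0.3213862   0.145     ] tool [20.57998816  1.95812497]
[ 70 211   9  24 152] [ 0.58925767 -0.16322271  0.145     ] tool [   7.76804515 -158.930661  ]
[ 419  216   86   73 4301] [ 0.59891403 -0.41215898  0.145     ] tool [-12.71535136  89.34896104]
[ 79 250  10  39 160] [ 0.55762736 -0.16793668  0.145     ] tool [ -24.20004256 -158.07176143]
```

Knob is at (330,200), offset (20.5, +1) mm. I'll descend and pinch it, and work out the return arc.

Emit:
{"method": "play_rows", "body": {
  "moves": [
    [[20.5,1,20,0,0,0],[0,0,35,0,0,0],[0,0,35,0,0,0],[0,0,17,0,0,0],[0,0,0,0,0,0]]
  ]
}}

```text
time_s: 55.45
position: [0.6202, -0.3203, 0.1204]
tcp_rot: [[0.993, 0.121, -0.006], [0.121, -0.993, 0.004], [-0.006, -0.005, -1.0]]
force: [-1.0, 0.3, 0.1]
opening: 0.568
grasp_force: 0.0
```

Emit:
{"method": "play_rows", "body": {
  "moves": [
    [[0,0,0,0,0,0],[0,0,0,0,0,0],[0,0,0,0,0,0],[0,0,0,0,0,0],[0,0,0,0,0,0]]
  ],
  "fingers": -1
}}

```text
time_s: 55.95
position: [0.6227, -0.3213, 0.1253]
tcp_rot: [[0.993, 0.12, 0.001], [0.12, -0.993, 0.001], [0.001, -0.001, -1.0]]
force: [0.6, 2.3, 2.0]
opening: 0.219
grasp_force: 30.0
```

Run:
```python
from h import *
s=st();R=np.array([[.993,.121],[.121,-.993]])
C=np.array([.630,-.2088])
a0=np.degrees(np.arctan2(-.3215+.2088,.6215-.630))%360;a1=np.degrees(np.arctan2(-.1725+.2088,.523-.630));print(a0,a1)
a=np.radians(np.linspace(a0,a1,21));X=C+.113*np.c_[np.cos(a),np.sin(a)]
print(np.round(1000*np.diff(X,axis=0)@R,1).tolist())
```

```text
55.95 [ 0.6227 -0.3213  0.1253] [0.6 2.3 2. ] 0.219 30.0
[[0.993, 0.12, 0.001], [0.12, -0.993, 0.001], [0.001, -0.001, -1.0]]
265.68683388311416 161.2603745608535
[[-10.0, -2.5], [-9.7, -3.4], [-9.4, -4.2], [-9.0, -5.1], [-8.5, -5.9], [-7.9, -6.6], [-7.3, -7.3], [-6.6, -7.9], [-5.8, -8.5], [-5.0, -9.0], [-4.2, -9.4], [-3.3, -9.8], [-2.4, -10.0], [-1.5, -10.2], [-0.5, -10.3], [0.4, -10.3], [1.3, -10.2], [2.3, -10.0], [3.2, -9.8], [4.0, -9.5]]
```

Gripped at opening 0.22. Swinging back.

Emit:
{"method": "play_rows", "body": {
  "moves": [
    [[-10,-2.5,0,0,0,0],[-9.5,-3.5,0,0,0,0],[-9.5,-4,0,0,0,0],[-9,-5,0,0,0,0],[-8.5,-6,0,0,0,0]]
  ]
}}

```text
time_s: 56.45
position: [0.5749, -0.3086, 0.1251]
tcp_rot: [[0.993, 0.119, 0.005], [0.119, -0.993, -0.005], [0.004, 0.005, -1.0]]
force: [2.5, -3.5, 0.4]
opening: 0.217
grasp_force: 30.0
```

Emit:
{"method": "play_rows", "body": {
  "moves": [
    [[-8,-6.5,0,0,0,0],[-7.5,-7.5,0,0,0,0],[-6.5,-8,0,0,0,0],[-6,-8.5,0,0,0,0],[-5,-9,0,0,0,0]]
  ]
}}

```text
time_s: 56.95
position: [0.5334, -0.2762, 0.125]
tcp_rot: [[0.993, 0.121, -0.003], [0.121, -0.993, -0.009], [-0.005, 0.008, -1.0]]
force: [-7.4, -12.6, 3.6]
opening: 0.221
grasp_force: 30.0
```

Emit:
{"method": "play_rows", "body": {
  "moves": [
    [[-4,-9.5,0,0,0,0],[-3.5,-10,0,0,0,0],[-2.5,-10,0,0,0,0],[-1.5,-10,0,0,0,0],[-0.5,-10,0,0,0,0]]
  ]
}}

```text
time_s: 57.45
position: [0.5156, -0.2256, 0.1247]
tcp_rot: [[0.993, 0.12, -0.004], [0.12, -0.993, -0.003], [-0.004, 0.003, -1.0]]
force: [-3.3, -6.3, 2.6]
opening: 0.216
grasp_force: 30.0
```

Emit:
{"method": "play_rows", "body": {
  "moves": [
    [[0.5,-10,0,0,0,0],[1.5,-10,0,0,0,0],[2,-10,0,0,0,0],[3,-10,0,0,0,0]]
  ]
}}

```text
time_s: 57.85
position: [0.5178, -0.1842, 0.1245]
tcp_rot: [[0.993, 0.12, -0.004], [0.12, -0.993, -0.002], [-0.004, 0.002, -1.0]]
force: [-0.8, -6.0, 2.3]
opening: 0.218
grasp_force: 30.0
```

Emit:
{"method": "play_rows", "body": {
  "moves": [
    [[2,-5,0,0,0,0],[0,0,0,0,0,0],[0,0,0,0,0,0]]
  ]
}}

```text
time_s: 58.15
position: [0.5198, -0.1774, 0.1244]
tcp_rot: [[0.993, 0.121, -0.004], [0.121, -0.993, 0.001], [-0.003, -0.002, -1.0]]
force: [-3.6, -0.3, 6.4]
opening: 0.218
grasp_force: 30.0
```

Emit:
{"method": "play_rows", "body": {
  "moves": [
    [[1,-3,0,0,0,0],[0,0,0,0,0,0]]
  ]
}}

```text
time_s: 58.35
position: [0.5208, -0.1749, 0.1244]
tcp_rot: [[0.993, 0.121, -0.003], [0.121, -0.993, 0.0], [-0.003, -0.001, -1.0]]
force: [-4.3, -2.6, 5.1]
opening: 0.216
grasp_force: 30.0
```

Emit:
{"method": "play_rows", "body": {
  "moves": [
    [[1,-3,0,0,0,0],[0,0,0,0,0,0]]
  ]
}}

```text
time_s: 58.55
position: [0.5219, -0.1721, 0.1243]
tcp_rot: [[0.993, 0.12, -0.002], [0.12, -0.993, -0.0], [-0.002, -0.0, -1.0]]
force: [-3.8, -2.6, 5.7]
opening: 0.219
grasp_force: 30.0
```

Emit:
{"method": "play_rows", "body": {
  "moves": [
    [[1,-2,0,0,0,0],[0,0,0,0,0,0]]
  ]
}}

```text
time_s: 58.75
position: [0.5229, -0.1699, 0.1243]
tcp_rot: [[0.993, 0.12, -0.002], [0.12, -0.993, 0.0], [-0.002, -0.0, -1.0]]
force: [-4.1, -2.6, 5.6]
opening: 0.217
grasp_force: 30.0
```

Emit:
{"method": "play_rows", "body": {
  "moves": [
    [[1,-2.5,0,0,0,0],[0,0,0,0,0,0]]
  ]
}}

```text
time_s: 58.95
position: [0.5235, -0.1684, 0.1243]
tcp_rot: [[0.993, 0.121, -0.002], [0.121, -0.993, -0.002], [-0.002, 0.002, -1.0]]
force: [-5.1, -6.4, 4.1]
opening: 0.219
grasp_force: 30.0
```

Emit:
{"method": "play_rows", "body": {
  "moves": [
    [[1,-2.5,0,0,0,0],[0,0,0,0,0,0]]
  ]
}}

```text
time_s: 59.15
position: [0.5235, -0.1684, 0.1244]
tcp_rot: [[0.992, 0.123, -0.003], [0.123, -0.992, -0.007], [-0.004, 0.006, -1.0]]
force: [-8.5, -12.9, 4.6]
opening: 0.215
grasp_force: 30.0
```

Against the stop: force rises and the position stays put. I'll back off the strain, release, clear, and verify.

Emit:
{"method": "play_rows", "body": {
  "moves": [
    [[-0.5,2.5,0,0,0,0],[0,0,0,0,0,0]]
  ]
}}

```text
time_s: 59.35
position: [0.5235, -0.1684, 0.1243]
tcp_rot: [[0.993, 0.121, -0.003], [0.121, -0.993, -0.001], [-0.003, 0.001, -1.0]]
force: [-5.4, -5.8, 5.3]
opening: 0.218
grasp_force: 30.0
```

Emit:
{"method": "play_rows", "body": {
  "moves": [
    [[0,0,0,0,0,0],[0,0,0,0,0,0],[0,0,0,0,0,0],[0,0,0,0,0,0]]
  ],
  "fingers": 0
}}

```text
time_s: 59.75
position: [0.5251, -0.1665, 0.1239]
tcp_rot: [[0.993, 0.121, -0.0], [0.121, -0.993, 0.001], [-0.0, -0.001, -1.0]]
force: [0.4, 0.5, 0.4]
opening: 0.464
grasp_force: 0.0
```

Emit:
{"method": "play_rows", "body": {
  "moves": [
    [[0,0,-25,0,0,0],[0,0,-45,0,0,0],[0,0,-45,0,0,0],[0,0,-30,0,0,0],[0,0,0,0,0,0]]
  ]
}}

```text
time_s: 60.25
position: [0.5281, -0.1681, 0.2742]
tcp_rot: [[0.993, 0.121, 0.01], [0.121, -0.993, -0.005], [0.009, 0.006, -1.0]]
force: [-0.4, -0.6, -0.2]
opening: 0.499
grasp_force: 0.0
```

Emit:
{"method": "play_rows", "body": {
  "moves": [
    [[-30,0,0,0,0,0],[-30,0,0,0,0,0],[0,0,0,0,0,0],[0,0,0,0,0,0]]
  ]
}}

```text
time_s: 60.65
position: [0.465, -0.1739, 0.2684]
tcp_rot: [[0.993, 0.12, -0.001], [0.12, -0.993, 0.001], [-0.0, -0.001, -1.0]]
force: [0.0, -0.4, -0.0]
opening: 0.501
grasp_force: 0.0
```

Run:
```python
from roll import *
st();P={n:bot.capture(n) for n in("wrist","side","scene")}
N=np.array([.4987,-.118])
for n,p in P.items():
    for q,z in(("reader_knob",.142),("label_roll_0",.018),("nest",.004),("nest_handle",.066),("cover",0)):
        for r in bot.pinpoint(p,q)[:5 if 'l_r' in q else 1]:print(n,q,round(r["confidence"],2),np.round(r["centre"]),np.round(at(p,r["centre"],z)[:2],4))
p=P["wrist"]
for r in bot.silhouettes(p,"label_roll_0")[:5]:
    v,u=np.nonzero(r["pixels"]);print("sil",round(r["confidence"],2),u.min(),u.max(),v.min(),v.max(),np.median(p["image"][r["pixels"]],axis=0))
X=[[.507,-.170,.018],[.507,-.170,.055],[.4505,-.177,.018],[.4505,-.177,.055]];print(proj(p,X),proj(P["side"],X))
```

```text
60.65 [ 0.465  -0.1739  0.2684] [ 0.  -0.4 -0. ] 0.501 0.0
[[0.993, 0.12, -0.001], [0.12, -0.993, 0.001], [-0.0, -0.001, -1.0]]
wrist reader_knob 0.91 [326. 133.] [ 0.5253 -0.1676]
wrist label_roll_0 0.95 [497.  50.] [ 0.6129 -0.317 ]
wrist label_roll_0 0.93 [323. 204.] [ 0.449  -0.1744]
wrist label_roll_0 0.56 [502. 167.] [ 0.5073 -0.346 ]
wrist label_roll_0 0.56 [267. 152.] [ 0.4943 -0.1133]
wrist nest 0.81 [277. 146.] [ 0.499  -0.1208]
wrist nest_handle 0.56 [263. 151.] [ 0.4999 -0.1157]
side reader_knob 0.94 [354. 260.] [ 0.5206 -0.1675]
side label_roll_0 0.82 [406. 339.] [ 0.4817 -0.3637]
side label_roll_0 0.63 [354. 302.] [ 0.5141 -0.18  ]
side label_roll_0 0.63 [418. 312.] [ 0.59   -0.3336]
side label_roll_0 0.5 [338. 311.] [ 0.4563 -0.1729]
side nest 0.8 [334. 296.] [ 0.5131 -0.1108]
side nest_handle 0.65 [335. 279.] [ 0.5104 -0.1146]
side cover 0.89 [247. 257.] [0.486  0.2343]
scene cover 0.79 [246. 316.] [0.5072 0.2335]
sil 0.94 478 538 17 73 [ 78. 150. 234.]
sil 0.77 304 346 182 232 [228. 243. 245.]
sil 0.65 480 535 148 193 [255. 250. 255.]
sil 0.29 582 639 90 154 [ 45. 173. 201.]
[[325.98402503 145.44645347]
 [326.11710086 148.79964293]
 [326.12412019 202.3552283 ]
 [326.26443894 210.66246141]] [[349.66396022 301.60126919]
 [350.10087153 290.50953003]
 [338.20376086 312.71964458]
 [338.46218838 301.43552319]]
```

The knob is back at its stop. Both rolls match their wells, the nest is home and the cover is flat. Handing in.

```bash
python3 -c "
from rig import bot
print(bot.hand_in())"
```

```text
the job is handed in; nothing more can be done
None
```

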